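# Hang the kitchen timer on the stick-on hook inside the spice drawer

## Task

Hang the kitchen timer on the stick-on hook on the inside of the open spice drawer's front, its hanging channel slid all the way down over the hook and the timer let go, then push the drawer shut with the timer hanging in it. The hook was stuck on by hand and is a little off its intended place, so feel for it gently: more than about 12 N on it peels it off, so neither press hard nor let the timer drop onto it. Do not knock the drawer or the cabinet frame while reaching in, and leave the other things on the counter alone.

Things in the scene. Friction and masses are not known exactly. Their poses are not given: they have to be found in the camera images.
- timer_center (a point): Kitchen timer, white plastic box standing upright, 50 mm wide (y), 34 deep (x), 86 high (z), 0.1-0.2 kg. Point: its centre, 43 mm above its underside; +x out of the display. Grip it from above across the 50 mm width, high up. Its back (x=-17 mm) has a hanging channel, open to the back and underside: y -7.5..7.5 mm, x -17..-5 mm, from the underside up to a closed top 31 mm above the centre.
- timer_bar (a point): Middle of the lower edge of the cross-bar in the timer's hanging channel: 9 mm above and 15.5 mm behind the timer's centre, axes as the timer. The bar is 3 mm thick (x), spans the channel at its open back and is 22 mm high (upwards from here). This edge is what rests on the hook.
- wall_hook: Stick-on steel hook inside the drawer front, moving with it. The pose is only its INTENDED place, on the inner face of the front 145 mm above the counter; x points square into the drawer, z up. The real hook was stuck on by hand, shifted from here by up to 16 mm either way along y and 8 mm along z (not in x, not turned); this shift is not measured. It bends down 1 mm per 4 N, peels off at 12 N.
- hook_seat (a point): The hook's seat, at its INTENDED place (same unmeasured shift as wall_hook): middle of the 8.5 mm gap between the hook's base plate (28 mm wide, 4.5 mm thick, 40 mm down to 18 mm up) and its upturned lip, on top of the 10 mm wide, 5 mm thick arm; 8.5 mm from the drawer front. Axes as wall_hook. Hung up, the timer's bar rests here, display into the drawer (timer x along this x).
- hook_lip (a point): Top of the hook's lip, at its INTENDED place (same unmeasured shift): 14 mm above the seat, 14.5 mm from the drawer front. The lip is 10 mm wide (y), 3 mm thick (x). It goes up the timer's channel in front of the bar with 2.5 mm of play either side; if further off sideways, the timer's underside lands on the lip's top, 66 mm above the timer's seated height.
- drawer (a joint): How far the spice drawer is pulled out (m): 0 is shut, about 0.115 to 0.155 at the start. It slides towards the cabinet's -x and runs with about 3 N of friction.
- drawer_box: Drawer front and box. Origin on the inner face of the front, mid-width, at counter height; x into the drawer, z up. Front 210 mm wide, 16 mm thick (x -16..0), top 185 mm above the counter. Sides: inner faces at y +-84 mm, tops 170 mm up. Floor 22 mm up. Bar handle 110 mm long, 35 to 41 mm out from the outer face, 110 mm up. Spice jars in the rear from x = 114 mm on, 117 mm up.
- carcass: The cabinet the drawer slides into, 210 mm wide, 270 mm deep, its top 210 mm above the counter. Origin: middle of the lower edge of its open face; x points into the cabinet. The opening to reach through lies between the drawer front, the two drawer sides and this face.
- oil_bottle: Twist-cap glass bottle, 64 mm across, 210 mm tall; leave it alone. Origin under its centre.
- spoon_rest: White porcelain spoon rest, a dish 110 mm across and 18 mm high with a 30 mm wide tail along its -x, 190 mm long in all; leave it alone. Origin under the dish.
- fish_turner: Stainless fish turner lying flat along its x, about 310 mm long, 80 mm wide at the blade; leave it alone. Origin at its middle, underneath.
Not all that is in view belongs to the job. Of the things shaped like the part that bears timer_center, the white one is meant.

How it is judged:
By the outcome, as a careful person would: the job done as asked, in the order asked, and still so for the second after the job is handed in, with the robot touching nothing.
It also fails if it takes over 72 s, if anything falls off the work surface, if the arm or the gripper's body presses on something with over 40 N, if the wrist force passes 120 N, or if a joint passes its speed limit or range.

## Robot

A 6-joint arm with a two-finger parallel gripper is mounted at the origin on the work surface. World frame = base frame: x ahead of the robot, y to its left, z up, the work surface at z = 0. Lengths are in m, angles in rad, forces in N, time in s.
With the tool pointing down it reaches from about 0.225 to 0.875 m from the base axis. Payload 3.4 kg.
Tool frame: the origin (TCP) lies midway between the tips of the shut fingers; the grasp point (between the pads) lies behind it (manip.grip_point_offset is the z of the grasp point in the tool frame, in m); z points along the fingers, x is the direction in which the jaws open and shut, and the axes are right-handed (so a half turn about z gives the same grasp; the last joint's range is limited). The gripper opens to 85 mm and grips with 20 to 120 N. Pads are 22 mm wide; open, the fingers measure 114 mm over their backs; the gripper's body (76 mm by 85 mm) begins 54 mm behind the grasp point. The pads swing forward as they close: fully open they stand 13 mm farther back than shut.
Start: joints at [1.219, 0.276, 1.505, -0, 1.361, -0.121], TCP at [0.132, 0.56, 0.231] pointing down, gripper open.
Joint ranges: [-2.89, 2.89], [-0.75, 2.08], [0.22, 2.7], [-1.18, 4.32], [0.11, 2.71], [-2.7, 2.7]. Speed limits (rad/s): [2.57, 2.57, 3.14, 3.14, 3.14, 3.14].

## Interface

Orientations are given as a unit quaternion [w, x, y, z].
In Python, from rig import manip, eyes, recognise, regions_of, mark_of gives the robot as it stands.
- The arm moves only by the shell command python3 -m inch 'ROWS' [FORCE]. ROWS is JSON, a list of rows, each a list of 5 numbers: the gripper command: -1 is shut, 1 is fully open, values between are in proportion, then the shift along the tool's x, y, z in mm, then the turn about the tool's z in degrees. A call has 1 to 20 rows; each row shifts and turns the pose as measured when the row begins, along the tool's axes as they then stand; what a row does not reach is not made up. A row lasts 1/12 s, in which the tool goes at most 41.7 mm and 7.16 degrees, less where a joint would pass 70% of its speed; a pose out of reach is approached as far as the arm can. A call with a gripper value outside its range is refused whole. The fingers move at their own pace and stop on an object; FORCE is the grip in N (left out, the last holds). Time passes only in rows, so rows that do not move let the fingers close. It gives the time, the measured TCP pose, the force and the opening at its end, in the units of the state.
- manip.get_state(): the state, without advancing time (a new reading comes with each control period).
- eyes.get_image(name): name is "side" or "top" or "wrist"; returns a dict with "frame" (384x512x3 uint8, red, green, blue), "K" (3x3 intrinsics, pixels), "rvec" (rotation vector, rad) and "tvec" (3), from world to camera coordinates, as OpenCV has them; the wrist camera has in their place "mount" (4x4, takes a point from camera to tool coordinates, whose origin is the TCP and whose axes are the tool frame's). Camera axes: x right, y down, z forward; pixel columns grow to the right and rows downward; lengths in m; the calibration is good to about 2 mm. A picture is of the moment at which its call begins: read the wrist's pose just before it. There is no depth.
- manip.sign_off(): hands the job in, once; it reports no verdict.
Trained networks look in a picture, given as the dict that the camera call returned (one of the last four; its "shot" number tells which), for a name from the list of things; names that differ only in an ending like _2 or _b are one class to them, and where a whole thing is asked for, a point or a joint stands for the part that bears it (a point fixed in the world has none). Each returns a list of dicts, best first, with "confidence" (0 to 1); they miss things now and then, are a little off and sometimes report something else, mostly with a low value. They report only what shows in the picture. A call takes as long as a camera call. They do not tell look-alikes from the thing itself.
- recognise(picture, target): "bbox" ([left, top, width, height] in pixels, round what is visible of it).
- regions_of(picture, target): "mask" (384x512 bool, what is visible of it) and "bbox" ([left, top, width, height] in pixels, round what is visible of it).
- mark_of(picture, target): "point" ([row, column] in pixels: a listed point, or the origin of a listed thing).
The state is a dict: "clock": time; "qpos": joint angles; "qd": joint speeds; "effort": joint torques, N m; "position": TCP position; "ee_rot": TCP orientation; "contact_force": force on the tool from outside, world axes, zero at the start; "moment": the same for the moment, N m; "width": finger opening in m.
Only numpy, scipy, OpenCV 4.12 (cv2) and the standard library are available. Lean on these libraries where they do the work, as an engineer would, in place of code of your own. Each camera call takes 0.05 s, during which the arm holds its last target.

## Working session

There is one attempt and no reset: what is moved stays moved. The work goes in short steps, Python scripts to look and compute and a shell command to move; the robot and the scene stay as the last step left them, time stands still between calls to the robot, and variables do not carry over. Pictures are saved under pics/ and viewed, and the job is handed in when it is done.

```bash
ls; mkdir -p pics; cat > h.py <<'E'
import numpy as np, cv2
from rig import manip, eyes, recognise, regions_of, mark_of
from scipy.spatial.transform import Rotation as R
def rot(q): return R.from_quat([q[1],q[2],q[3],q[0]]).as_matrix()
def save(p,n,crop=None,s=1):
    f=p["frame"]
    if crop: f=f[crop[1]:crop[3],crop[0]:crop[2]]
    f=cv2.resize(f,None,fx=s,fy=s,interpolation=cv2.INTER_CUBIC)
    cv2.imwrite("pics/"+n,cv2.cvtColor(f,cv2.COLOR_RGB2BGR))
def cam(p,st=None):
    # returns camera center C, Rwc (cam->world)
    if "rvec" in p:
        Rm=cv2.Rodrigues(np.array(p["rvec"],float))[0]; return -Rm.T@np.array(p["tvec"]).ravel(), Rm.T
    T=np.eye(4);T[:3,:3]=rot(st["ee_rot"]);T[:3,3]=st["position"];T=T@np.array(p["mount"]);return T[:3,3],T[:3,:3]
def ray(p,rc,st=None):
    C,Rw=cam(p,st); d=Rw@np.linalg.inv(np.array(p["K"]))@np.array([rc[1],rc[0],1.]); return C,d
def onz(p,rc,z,st=None):
    C,d=ray(p,rc,st); return C+d*(z-C[2])/d[2]
def proj(p,X,st=None):
    C,Rw=cam(p,st); c=(np.atleast_2d(X)-C)@Rw; q=c@np.array(p["K"]).T; return q[:,:2]/q[:,2:]
def tri(rays):
    A=np.zeros((3,3));b=np.zeros(3)
    for C,d in rays:
        d=d/np.linalg.norm(d);M=np.eye(3)-np.outer(d,d);A+=M;b+=M@C
    X=np.linalg.solve(A,b);return X,[np.linalg.norm(np.cross(X-C,d/np.linalg.norm(d))) for C,d in rays]
E
python3 - <<'E'
from h import *
st=manip.get_state();print(st,manip.grip_point_offset)
for n in("side","top","wrist"):
    p=eyes.get_image(n);save(p,n+"0.png",s=1.5)
    print(n,cam(p,st)[0],p["K"][0])
    for t in("timer_center","timer_bar","wall_hook","hook_seat","hook_lip","drawer_box","carcass","oil_bottle","spoon_rest","fish_turner"):
        print(t,[(np.round(m["point"],1).tolist(),round(m["confidence"],2)) for m in mark_of(p,t)][:4])
E
```

```text
pics
{'clock': 0.0, 'qpos': array([ 1.21902210e+00,  2.76626918e-01,  1.50616302e+00, -4.40035065e-05,
        1.36070559e+00, -1.20991286e-01]), 'qd': array([ 3.80038580e-04,  5.81425445e-04, -2.04490011e-03, -9.19599594e-04,
        6.86764499e-04,  5.95885530e-05]), 'effort': array([ 8.40312259e-04, -4.16784525e+01, -2.45800102e+01,  2.12357901e-05,
        1.13124165e-02,  1.05881725e-05]), 'position': array([0.131352  , 0.55923641, 0.23040961]), 'ee_rot': array([ 5.14855754e-04,  7.83814293e-01,  6.20994564e-01, -8.00383700e-04]), 'contact_force': array([-0.47468715, -0.19763698,  0.02606656]), 'moment': array([ 0.00798291, -0.01603144,  0.02221958]), 'width': 0.0854582932885828} -0.0187
side [-0.13996396 -0.01242305  0.79479792] [354.15352858   0.         256.70176614]
timer_center [([226.5, 333.1], 0.8), ([224.2, 293.0], 0.66)]
timer_bar [([222.2, 286.0], 0.76), ([229.7, 333.6], 0.68), ([232.1, 221.2], 0.66)]
wall_hook [([225.6, 330.7], 0.21)]
hook_seat []
hook_lip []
drawer_box [([235.6, 222.1], 0.72)]
carcass [([227.4, 333.2], 0.52)]
oil_bottle [([174.1, 311.4], 0.94)]
spoon_rest [([225.5, 409.5], 0.64)]
fish_turner [([246.9, 104.7], 0.9)]
top [ 0.45339289 -0.01942369  1.20603475] [350.07293007   0.         250.76808972]
timer_center [([213.6, 271.3], 0.46), ([216.2, 214.9], 0.28)]
timer_bar [([219.3, 311.0], 0.73)]
wall_hook [([214.5, 208.3], 0.38)]
hook_seat [([140.3, 297.3], 0.46), ([212.8, 208.9], 0.36)]
hook_lip [([215.1, 306.7], 0.55), ([208.0, 211.3], 0.43)]
drawer_box [([215.7, 212.6], 0.86)]
carcass [([139.1, 299.8], 0.25)]
oil_bottle [([140.1, 299.2], 0.97), ([209.4, 209.9], 0.73)]
spoon_rest [([204.8, 367.7], 0.72)]
fish_turner [([225.1, 126.1], 0.8), ([216.2, 216.3], 0.59)]
wrist [0.06378507 0.57573052 0.37378132] [293.46248781   0.         259.69225661]
timer_center []
timer_bar []
wall_hook []
hook_seat []
hook_lip []
drawer_box []
carcass []
oil_bottle []
spoon_rest []
fish_turner []
```

View pics/side0.png

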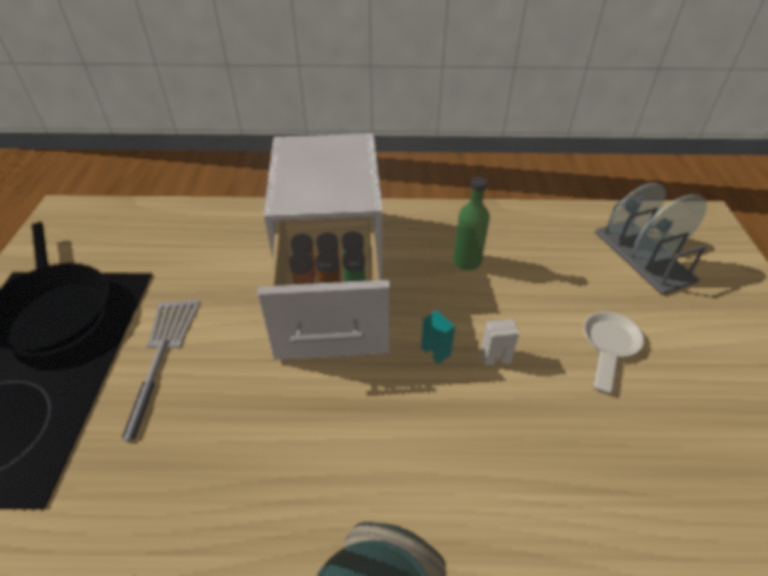

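View pics/top0.png

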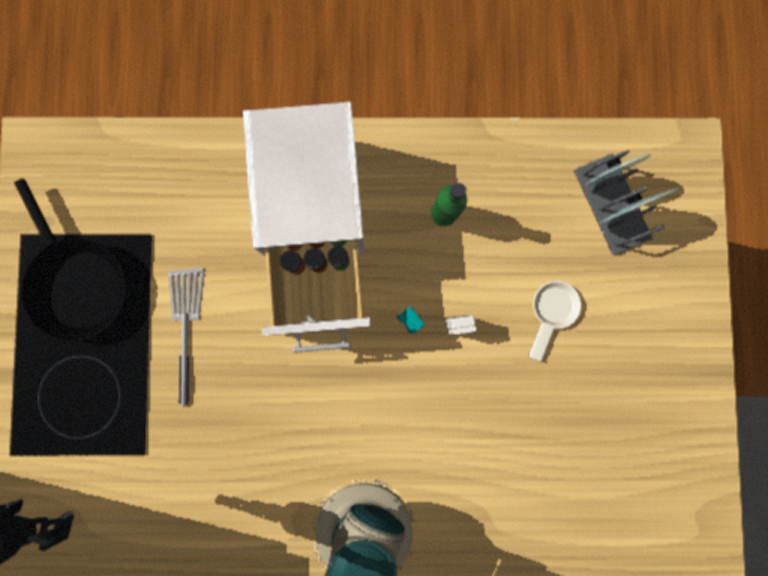

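View pics/wrist0.png

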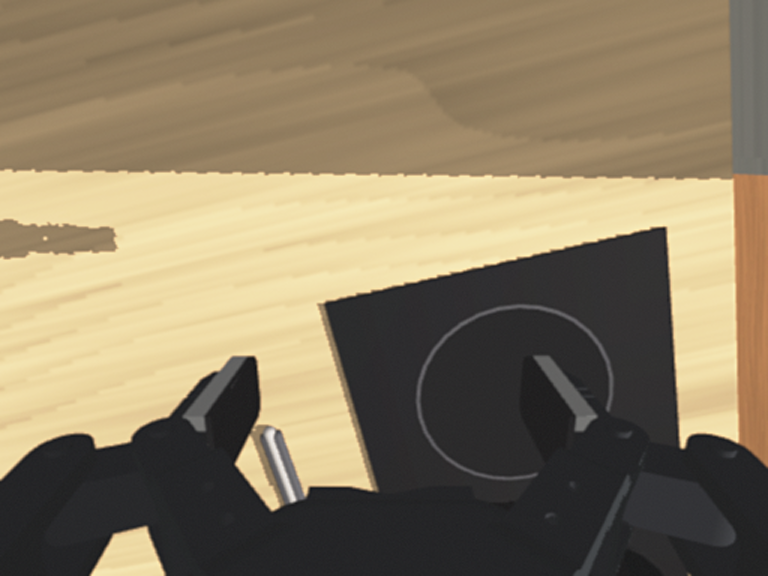

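```bash
python3 - <<'E'
from h import *
a=eyes.get_image("side");b=eyes.get_image("top")
fa=cv2.resize(a["frame"][190:250,170:360],None,fx=4,fy=4,interpolation=cv2.INTER_CUBIC)
fb=cv2.resize(b["frame"][150:240,160:350],None,fx=4,fy=4,interpolation=cv2.INTER_CUBIC)
cv2.imwrite("pics/z1.png",cv2.cvtColor(np.vstack([fa,fb])[:600],cv2.COLOR_RGB2BGR))
fb2=cv2.resize(b["frame"][200:235,255:330],None,fx=10,fy=10,interpolation=cv2.INTER_CUBIC)
cv2.imwrite("pics/z2.png",cv2.cvtColor(fb2,cv2.COLOR_RGB2BGR))
fb2=cv2.resize(a["frame"][200:250,275:355],None,fx=10,fy=10,interpolation=cv2.INTER_CUBIC)
cv2.imwrite("pics/z3.png",cv2.cvtColor(fb2,cv2.COLOR_RGB2BGR))
# rough floor positions
print("timer top",onz(b,(217,307),.086),"timer side",onz(a,(228,333),.043))
print("teal",onz(b,(213,273),.086))
for q in((217.5,175),(212,246),(151,318/1.5-0)): print(q,onz(b,q,.185))
for q in((245/1.5,250/1.5),(240/1.5,361/1.5),(110/1.5,244/1.5),(102/1.5,350/1.5)): print("carc",q,onz(b,q,.21))
E
```

```text
timer top [ 0.4591173  -0.20980663  0.086     ] timer side [ 0.45892129 -0.21387633  0.043     ]
teal [ 0.47203066 -0.10114091  0.086     ]
(217.5, 175) [0.45773068 0.19085905 0.185     ]
(212, 246) [ 0.47339846 -0.01525571  0.185     ]
(151, 212.0) [0.65314855 0.08490498 0.185     ]
carc (163.33333333333334, 166.66666666666666) [0.61245283 0.21185843 0.21      ]
carc (160.0, 240.66666666666666) [ 6.22115750e-01 -1.08730769e-04  2.10000000e-01]
carc (73.33333333333333, 162.66666666666666) [0.87793697 0.22798214 0.21      ]
carc (68.0, 233.33333333333334) [0.89455906 0.0215718  0.21      ]
```

View pics/z1.png

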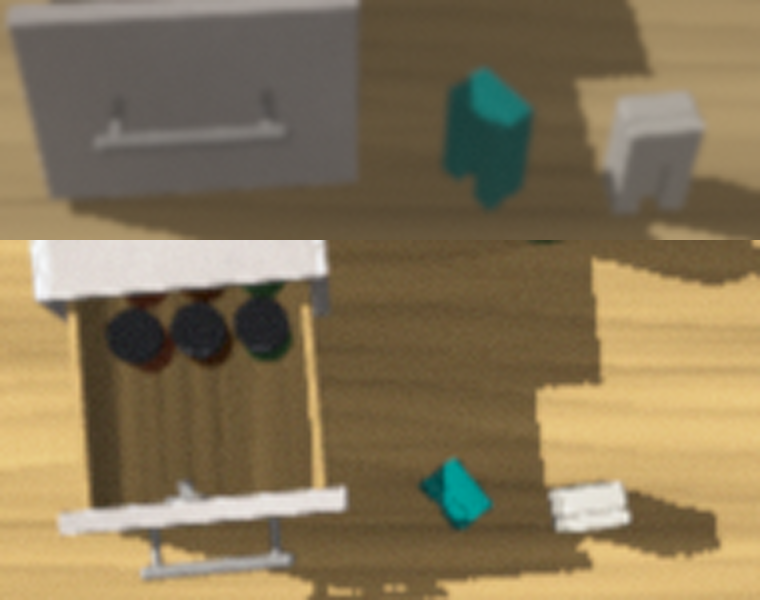

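View pics/z2.png

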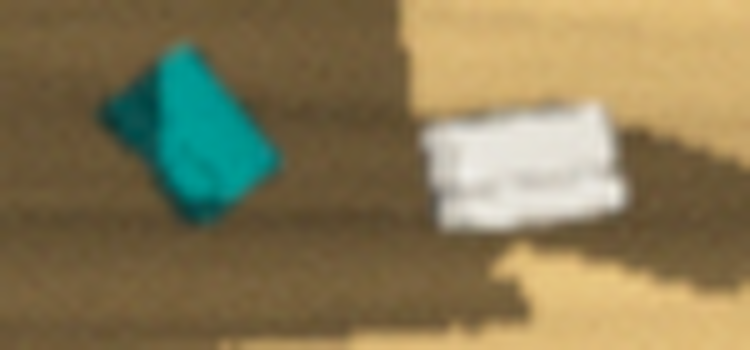

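View pics/z3.png

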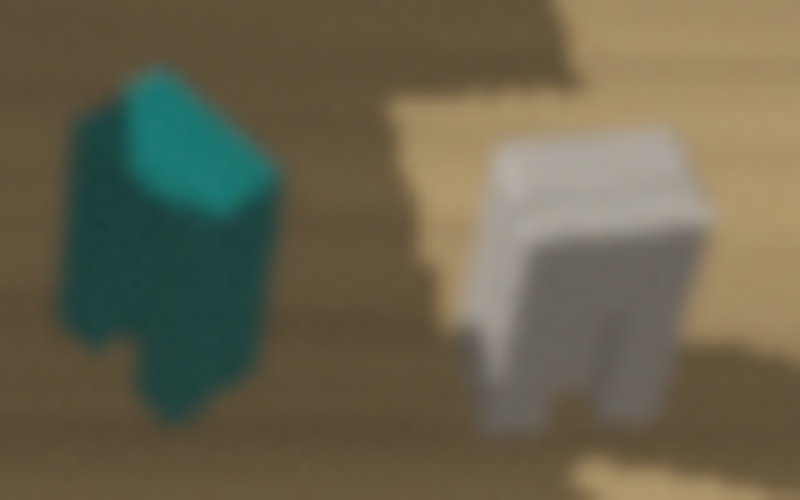

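```bash
python3 - <<'E'
from h import *
st=manip.get_state();M=rot(st["ee_rot"]);print(np.round(M,3))
p=eyes.get_image("wrist");print(np.round(p["mount"],3))
E
```

```text
[[ 0.229  0.973  0.   ]
 [ 0.973 -0.229  0.   ]
 [ 0.     0.    -1.   ]]
[[ 1.     0.    -0.001  0.   ]
 [-0.     0.961  0.275 -0.07 ]
 [ 0.001 -0.275  0.961 -0.143]
 [ 0.     0.     0.     1.   ]]
```

```bash
python3 -m inch '[[1,0,0,-30,-5.8],[1,0,0,-30,-5.8],[1,0,0,-30,-5.6],[1,-20,15,0,0],[1,-30,25,0,0],[1,-30,25,0,0],[1,-30,25,0,0],[1,-30,25,0,0],[1,-30,25,0,0],[1,-30,25,0,0],[1,-30,25,0,0],[1,-30,25,0,0],[1,-30,25,0,0],[1,-30,25,0,0],[1,-30,25,0,0],[1,-30,25,0,0],[1,-30,25,0,0],[1,-30,25,0,0],[1,-15,12,0,0]]'
```

```text
clock: 3.38
position: [0.5626, 0.1247, 0.3253]
ee_rot: [0.001, 0.672, 0.741, 0.004]
contact_force: [0.6, 0.4, -0.0]
width: 0.0853
```

```bash
python3 - <<'E'
from h import *
st=manip.get_state();p=eyes.get_image("wrist");save(p,"w1.png",s=1.5)
b=eyes.get_image("top")
print(np.round(st["position"],4),np.round(rot(st["ee_rot"]),3),cam(p,st)[0])
for t in("wall_hook","hook_seat","hook_lip","drawer_box","carcass"):
    print(t,[(np.round(m["point"],1).tolist(),round(m["confidence"],2)) for m in mark_of(p,t)][:4])
E
```

```text
[0.5626 0.1247 0.3253] [[-0.097  0.995  0.006]
 [ 0.995  0.097  0.005]
 [ 0.004  0.006 -1.   ]] [0.49255805 0.11754442 0.46824422]
wall_hook [([70.8, 234.5], 0.87)]
hook_seat [([79.8, 237.5], 0.89), ([37.2, 3.2], 0.43)]
hook_lip []
drawer_box [([78.7, 242.9], 0.72)]
carcass []
```

View pics/w1.png

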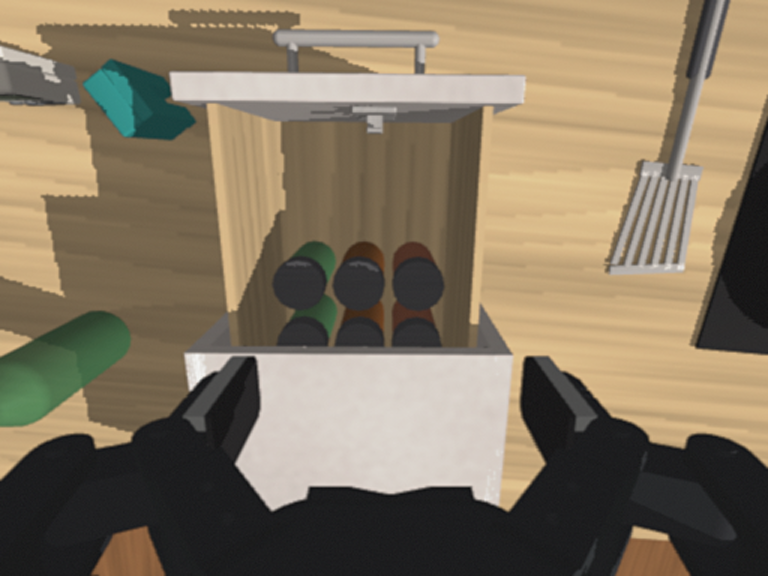

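```bash
python3 -m inch '[[1,0,16,-0,1.5],[1,0,16,25,0],[1,0,0,25,0],[1,0,0,8,0],[1,0,0,0,0]]'; python3 - <<'E'
from h import *
st=manip.get_state();p=eyes.get_image("wrist");save(p,"w2.png",crop=(100,0,400,200),s=2.6)
np.savez("w2.npz",frame=p["frame"],K=p["K"],mount=p["mount"],position=st["position"],ee_rot=st["ee_rot"])
print(np.round(st["position"],4),np.round(rot(st["ee_rot"]),3),cam(p,st)[0])
for t in("wall_hook","hook_seat","hook_lip","drawer_box","carcass"):
    print(t,[(np.round(m["point"],1).tolist(),round(m["confidence"],2)) for m in mark_of(p,t)][:4])
E
```

```text
clock: 4.15
position: [0.5883, 0.1393, 0.2713]
ee_rot: [0.001, 0.677, 0.736, 0.007]
contact_force: [0.1, -0.0, -0.0]
width: 0.0854
[0.5883 0.1393 0.2713] [[-0.084  0.996  0.012]
 [ 0.996  0.084  0.009]
 [ 0.008  0.012 -1.   ]] [0.51743025 0.13243194 0.41377472]
wall_hook [([29.0, 209.2], 0.71)]
hook_seat [([42.8, 215.4], 0.62)]
hook_lip [([45.0, 208.9], 0.83)]
drawer_box [([52.3, 228.9], 0.96)]
carcass [([43.0, 214.1], 0.41)]
```

View pics/w2.png

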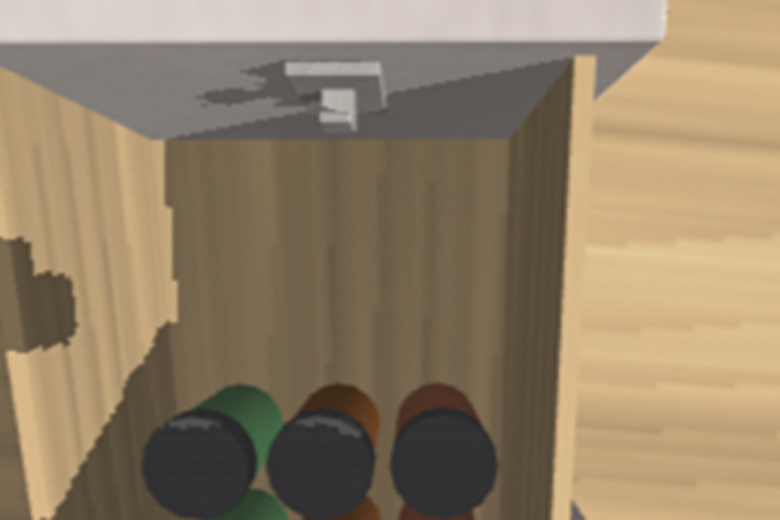

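```bash
python3 - <<'E'
from h import *
d=np.load("w2.npz");save(d,"w2b.png",crop=(190,15,270,70),s=10)
save(d,"w2c.png",crop=(90,0,370,60),s=2.8)
E
```

```text
(no output)
```

View pics/w2b.png

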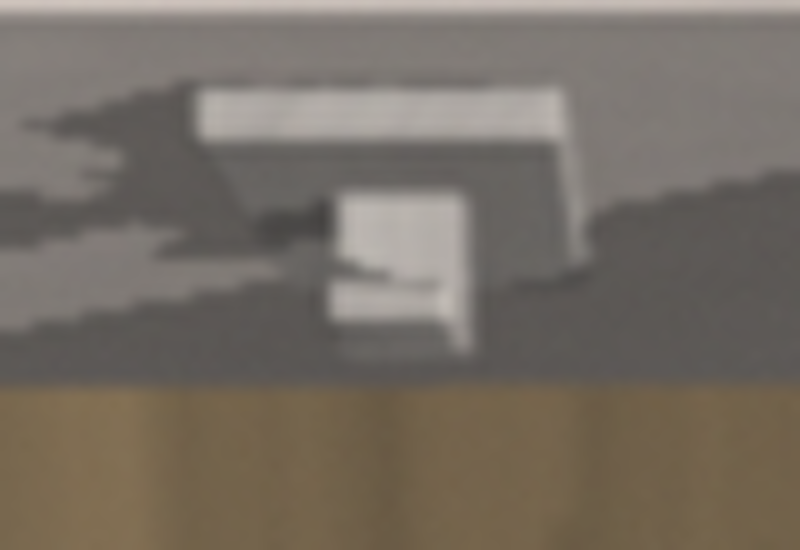

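View pics/w2c.png

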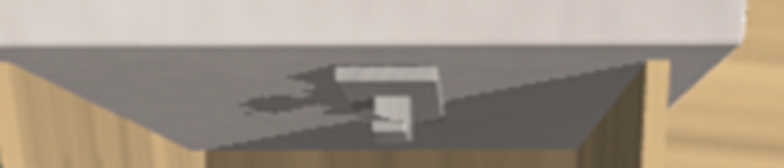

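```bash
cat > fit.py <<'E'
from h import *
from scipy.optimize import least_squares
d=np.load("w2.npz")
def b(u,v): return ((u+.5)/10-.5+190,(v+.5)/10-.5+15)
obs=[((0,.105,.185),0,(354.2,15.9)),((0,.084,.170),0,(320.4,22.1)),((0,-.084,.022),0,(163.6,53.2)),((0,.084,.022),0,(296.9,53.2)),
((0,-.014,.163),1,b(198,88)),((0,.014,.163),1,b(563,88)),((.0045,-.014,.163),1,b(198,140)),((.0045,.014,.163),1,b(560,140)),
((.016,-.005,.159),1,b(328,322)),((.016,.005,.159),1,b(450,322)),((.013,-.005,.159),1,b(332,283)),((.013,.005,.159),1,b(445,287))]
def model(p):
    c,s=np.cos(p[2]),np.sin(p[2]);Rz=np.array([[c,-s,0],[s,c,0],[0,0,1]])
    X=[np.array([p[0],p[1],0])+Rz@(np.array(o[0])+(np.array([0,p[3],p[4]]) if o[1] else 0)) for o in obs]
    return proj(d,np.array(X),d)
f=lambda p:(model(p)-np.array([o[2] for o in obs])).ravel()
r=least_squares(f,[.47,.09,.07,0,0],loss="soft_l1")
if __name__=="__main__":
    print(np.round(r.x,4),"yaw",np.degrees(r.x[2]));print(np.round(f(r.x).reshape(-1,2),1))
    p=r.x;c,s=np.cos(p[2]),np.sin(p[2])
    print("hook seat",p[0]+c*.0085-s*p[3],p[1]+s*.0085+c*p[3],.145+p[4])
E
python3 fit.py
```

```text
[0.4638 0.0908 0.0831 0.0145 0.0027] yaw 4.759310633138714
[[ 1.2  0.2]
 [ 0.3 -0.5]
 [-5.4 -0.3]
 [-1.2 -0. ]
 [-0.5 -0.6]
 [ 0.1 -0.5]
 [-0.3  0.9]
 [ 0.5  1. ]
 [-0.2  0.3]
 [ 0.4  0.3]
 [-0.8 -0. ]
 [ 0.8 -0.4]]
hook seat 0.47111446239652915 0.10593933972067687 0.1476660997682406
```

```bash
python3 - <<'E'
from h import *
from fit import r
p=r.x;c,s=np.cos(p[2]),np.sin(p[2]);Rz=np.array([[c,-s,0],[s,c,0],[0,0,1]])
W=lambda x,y,z:np.array([p[0],p[1],0])+Rz@np.array([x,y,z])
b=eyes.get_image("top");print(np.round([W(.016,p[3]-.005,.162),W(.016,p[3]+.005,.162)],4))
L=[W(0,.105,.185),W(0,-.105,.185),W(-.016,.105,.185),W(-.016,-.105,.185),W(.016,p[3]-.005,.162),W(.016,p[3]+.005,.162)]
q=proj(b,np.array(L));print(np.round(q,1))
f=cv2.resize(b["frame"][190:240,160:260],None,fx=8,fy=8,interpolation=cv2.INTER_CUBIC)
for u,v in q: cv2.circle(f,(int((u-160+.5)*8),int((v-190+.5)*8)),3,(255,0,0),-1)
cv2.imwrite("pics/t2.png",cv2.cvtColor(f,cv2.COLOR_RGB2BGR))
E
```

```text
[[0.479  0.1016 0.162 ]
 [0.4782 0.1115 0.162 ]]
[[173.4 218.4]
 [245.5 212.3]
 [173.8 223.9]
 [246.  217.8]
 [206.8 210.3]
 [203.4 210.6]]
```

View pics/t2.png

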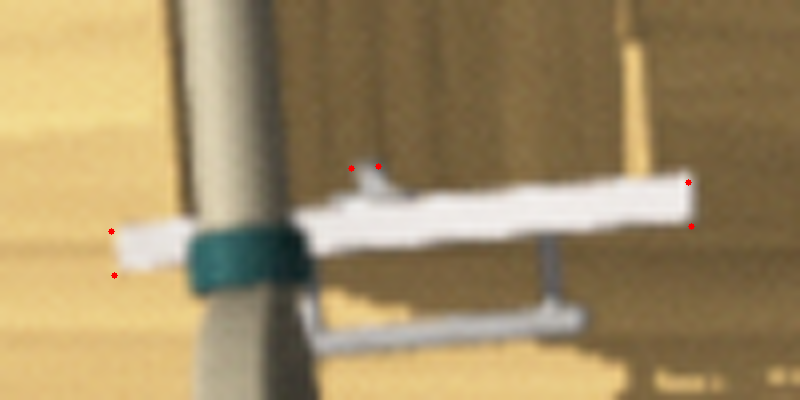

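```bash
python3 -m inch '[[1,-5,-5,-25,0],[1,-33,-15,-5,0],[1,-33,-15,0,0],[1,-33,-15,0,0],[1,-33,-15,0,0],[1,-33,-15,0,0],[1,-33,-15,0,0],[1,-33,-15,0,0],[1,-33,-15,0,0],[1,-33,-15,0,0],[1,-33,-15,0,0],[1,-20,-10,20,-4],[1,0,0,30,0],[1,0,0,20,0],[1,0,0,0,0]]'; python3 - <<'E'
from h import *
st=manip.get_state();p=eyes.get_image("wrist");save(p,"w3.png",s=1.5)
np.savez("w3.npz",frame=p["frame"],K=p["K"],mount=p["mount"],position=st["position"],ee_rot=st["ee_rot"])
print(np.round(st["position"],4),np.round(rot(st["ee_rot"]),3),cam(p,st)[0])
for t in("timer_center","timer_bar"):
    print(t,[(np.round(m["point"],1).tolist(),round(m["confidence"],2)) for m in mark_of(p,t)][:4])
E
```

```text
clock: 5.75
position: [0.4559, -0.2503, 0.2394]
ee_rot: [0.018, 0.65, 0.76, 0.013]
contact_force: [-0.4, 0.6, -0.8]
width: 0.0854
[ 0.4559 -0.2503  0.2394] [[-0.155  0.987  0.045]
 [ 0.988  0.155 -0.005]
 [-0.012  0.043 -0.999]] [ 0.38092085 -0.26012011  0.37955039]
timer_center [([169.1, 288.4], 0.74), ([187.4, 381.3], 0.59)]
timer_bar [([153.9, 294.6], 0.97), ([186.5, 394.3], 0.95)]
```

View pics/w3.png

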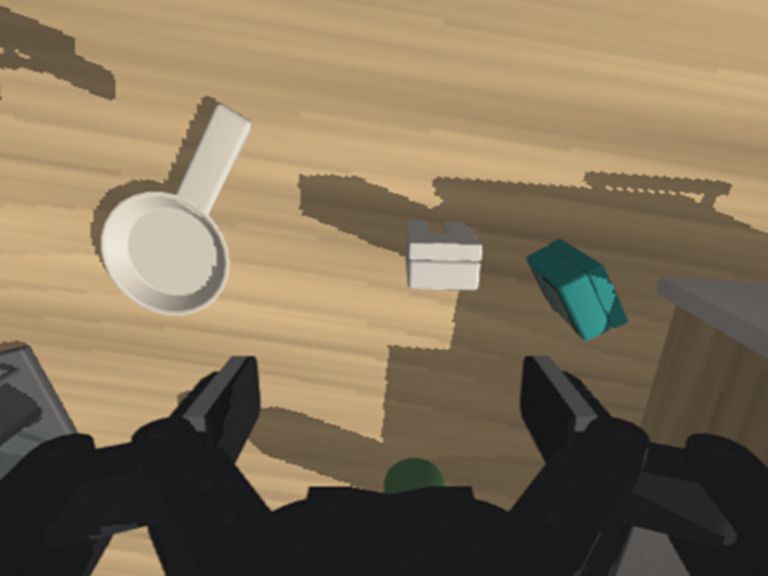

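```bash
python3 -m inch '[[1,0,0,0,0],[1,0,0,0,0]]'; python3 - <<'E'
from h import *
st=manip.get_state();print(np.round(st["position"],4),np.round(rot(st["ee_rot"]),3))
d=np.load("w3.npz")
save(d,"w3b.png",crop=(262,140,332,200),s=10)
E
```

```text
clock: 6.07
position: [0.4602, -0.2508, 0.2468]
ee_rot: [0.025, 0.649, 0.761, 0.013]
contact_force: [-0.1, -0.5, -0.5]
width: 0.0853
[ 0.4602 -0.2508  0.2468] [[-0.158  0.986  0.055]
 [ 0.987  0.158 -0.012]
 [-0.02   0.053 -0.998]]
```

View pics/w3b.png

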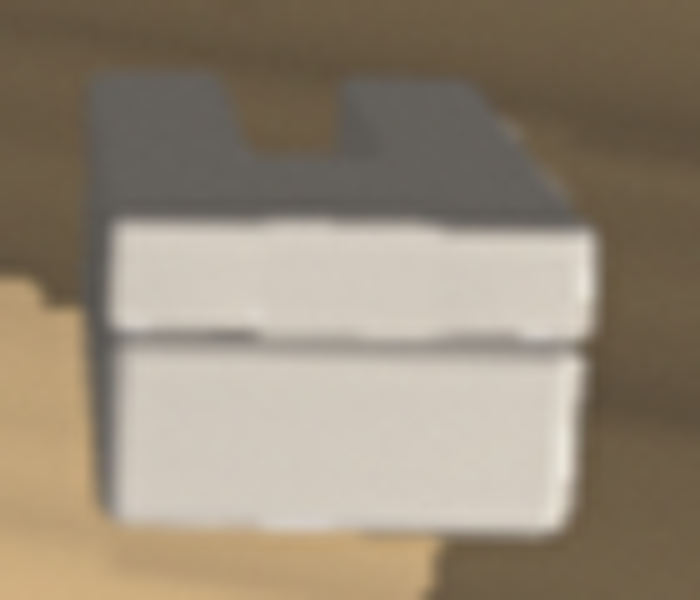

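```bash
python3 -m inch '[[1,0,0,-15,0],[1,0,0,-30,0],[1,0,0,0,0],[1,0,0,0,0]]'; python3 - <<'E'
from h import *
st=manip.get_state();print(np.round(st["position"],4),np.round(rot(st["ee_rot"]),3))
E
```

```text
clock: 6.4
position: [0.4596, -0.249, 0.2977]
ee_rot: [0.028, 0.647, 0.762, 0.014]
contact_force: [0.2, 0.3, -0.5]
width: 0.0856
[ 0.4596 -0.249   0.2977] [[-0.161  0.985  0.061]
 [ 0.987  0.162 -0.015]
 [-0.025  0.057 -0.998]]
```

```bash
python3 -m inch '[[1,0,0,0,0],[1,0,0,0,0],[1,0,0,0,0],[1,0,0,0,0]]'; python3 - <<'E'
from h import *
st=manip.get_state();print(np.round(st["position"],4),np.round(rot(st["ee_rot"])[:,2],4),np.round(st["qd"],3))
E
python3 -m inch '[[1,0,0,10,0],[1,0,0,10,0],[1,0,0,10,0],[1,0,0,10,0]]'; python3 - <<'E'
from h import *
st=manip.get_state();print(np.round(st["position"],4),np.round(rot(st["ee_rot"])[:,2],4),np.round(st["qd"],3))
E
```

```text
clock: 6.73
position: [0.4604, -0.2483, 0.2991]
ee_rot: [0.03, 0.646, 0.762, 0.014]
contact_force: [0.5, -0.2, 0.1]
width: 0.085
[ 0.4604 -0.2483  0.2991] [ 0.0636 -0.0169 -0.9978] [ 0.003  0.003  0.008 -0.001 -0.003 -0.   ]
clock: 7.07
position: [0.4632, -0.2491, 0.2559]
ee_rot: [0.03, 0.646, 0.762, 0.014]
contact_force: [0.3, -0.2, -0.1]
width: 0.0858
[ 0.4632 -0.2491  0.2559] [ 0.0641 -0.0173 -0.9978] [ 0.005  0.087  0.242  0.003 -0.313 -0.004]
```

```bash
python3 -m inch '[[1,10,0,0,0],[1,10,0,0,0],[1,10,0,0,0],[1,5,0,0,0],[1,0,0,0,0],[1,0,0,0,0]]';  python3 - <<'E'
from h import *
st=manip.get_state();p=eyes.get_image("wrist")
np.savez("w4.npz",frame=p["frame"],K=p["K"],mount=p["mount"],position=st["position"],ee_rot=st["ee_rot"])
print(np.round(st["position"],4),np.round(rot(st["ee_rot"]),3))
m=[x["bbox"] for x in recognise(p,"timer_center")];print(m)
save(p,"w4.png",crop=(215,120,295,180),s=10)
E
```

```text
clock: 7.57
position: [0.4543, -0.2083, 0.2496]
ee_rot: [0.025, 0.646, 0.763, 0.014]
contact_force: [0.8, 0.6, 0.1]
width: 0.0852
[ 0.4543 -0.2083  0.2496] [[-0.163  0.985  0.056]
 [ 0.986  0.164 -0.011]
 [-0.02   0.053 -0.998]]
[[231.1, 141.1, 51.9, 42.1], [321.2, 152.2, 56.7, 63.1]]
```

View pics/w4.png

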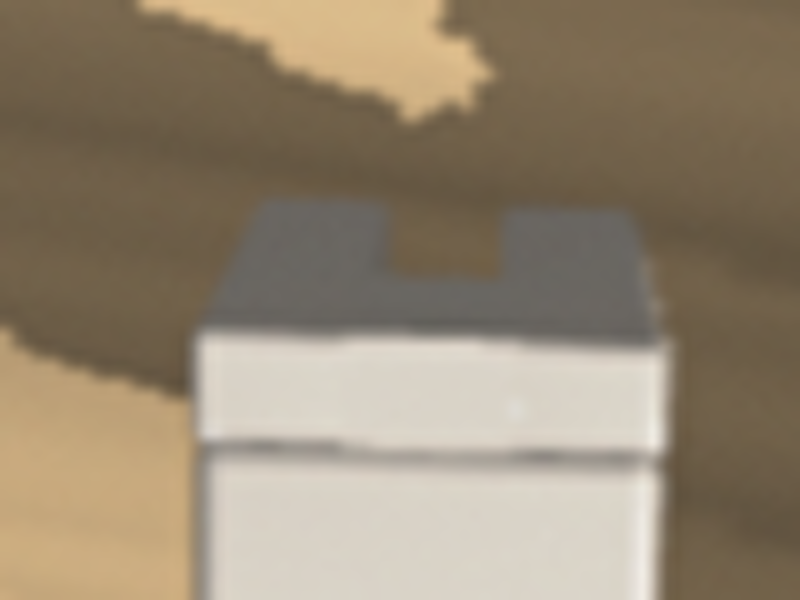

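```bash
python3 - <<'E'
from h import *
from scipy.optimize import least_squares
d=np.load("w4.npz")
o=[((-.017,.025,.086),(672,340)),((-.017,-.025,.086),(196,333)),((-.017,.025,0),(630,210)),((-.017,-.025,0),(258,203)),((-.017,-.0075,0),(387,205)),((-.017,.0075,0),(502,208))]
px=np.array([(215+(u+.5)/10-.5,120+(v+.5)/10-.5) for _,(u,v) in o])
def f(p):
    c,s=np.cos(p[2]),np.sin(p[2]);Rz=np.array([[c,-s,0],[s,c,0],[0,0,1]])
    return (proj(d,np.array([[p[0],p[1],0]+Rz@np.array(a) for a,_ in o]),d)-px).ravel()
r=least_squares(f,[.46,-.21,.15]);p=r.x;print(np.round(p,4),np.degrees(p[2]));print(np.round(f(p).reshape(-1,2),1))
M=rot(d["ee_rot"]);z=M[:,2]
# target grasp point at timer z: centre x,y; height .071
print("tool yaw",np.degrees(np.arctan2(M[1,0],M[0,0]))-90)
for h in(.068,):
    tcp=np.array([p[0],p[1],h])+.0187*z   # grasp pt = tcp-.0187 z
    print(tcp,"tool delta mm",1000*M.T@(tcp-d["position"]))
E
```

```text
[ 0.4599 -0.2132  0.1517] 8.692238667225366
[[-0.4  0.5]
 [-0.5  0.4]
 [ 0.6 -0.3]
 [ 0.1 -0.2]
 [ 0.3 -0.2]
 [ 0.2 -0.3]]
tool yaw 9.411018469074449
[ 0.46094934 -0.21343162  0.04933033] tool delta mm [ -2.21524765  -4.98527337 200.36098093]
```

```bash
python3 -m inch '[[1,-1,-2.5,10,0.4],[1,-1,-2.5,15,0.3],[1,0,0,15,0],[1,0,0,15,0],[1,0,0,15,0],[1,0,0,15,0],[1,0,0,15,0],[1,0,0,12,0],[1,0,0,8,0],[1,0,0,5,0],[1,0,0,0,0],[1,0,0,0,0]]';  python3 - <<'E'
from h import *
st=manip.get_state();p=eyes.get_image("wrist")
M=rot(st["ee_rot"]);print(np.round(st["position"],4),np.round(M,3))
tcp=np.array([.4599,-.2132,.068])+.0187*M[:,2]
print(tcp,"tool delta mm",1000*M.T@(tcp-st["position"]))
save(p,"w5.png",s=1.5)
E
```

```text
clock: 8.67
position: [0.4573, -0.2192, 0.1163]
ee_rot: [0.028, 0.654, 0.756, 0.013]
contact_force: [-0.2, 0.6, -0.7]
width: 0.0854
[ 0.4573 -0.2192  0.1163] [[-0.143  0.988  0.059]
 [ 0.989  0.144 -0.017]
 [-0.025  0.056 -0.998]]
[ 0.46101108 -0.21350989  0.04933561] tool delta mm [ 6.75237     0.68938064 66.9575282 ]
```

View pics/w5.png

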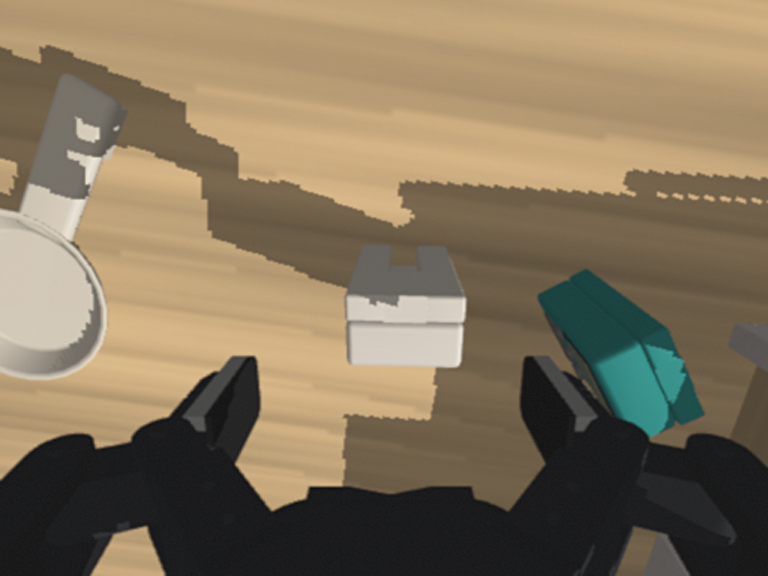

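```bash
python3 -m inch '[[1,3.5,0.4,0,0],[1,3.5,0.4,5,0],[1,0,0,10,0],[1,0,0,12,0],[1,0,0,12,0],[1,0,0,12,0],[1,0,0,8,0],[1,0,0,4,0],[1,0,0,0,0],[1,0,0,0,0]]';  python3 - <<'E'
from h import *
st=manip.get_state()
M=rot(st["ee_rot"]);print(np.round(M,3))
tcp=np.array([.4599,-.2132,.068])+.0187*M[:,2]
print(tcp,"tool delta mm",1000*M.T@(tcp-st["position"]))
E
```

```text
clock: 9.55
position: [0.4656, -0.213, 0.0558]
ee_rot: [0.035, 0.653, 0.756, 0.014]
contact_force: [0.6, -0.6, 0.3]
width: 0.0852
[[-0.144  0.987  0.072]
 [ 0.989  0.146 -0.024]
 [-0.034  0.067 -0.997]]
[ 0.46123811 -0.21364112  0.04935315] tool delta mm [ 0.18527132 -4.78539129  6.10795907]
```

```bash
for i in 1 2 3; do python3 -m inch '[[1,0,0,0,0],[1,0,0,0,0]]' >/dev/null;  python3 - <<'E'
from h import *
for i in range(2):
    st=manip.get_state()
    M=rot(st["ee_rot"]);print(st["clock"],np.round(st["position"],4),np.round(M[:,2],4),np.round(M[2,0],4),np.round(st["qpos"],4))
E
done
```

```text
9.7167 [ 0.4661 -0.2132  0.0566] [ 0.0729 -0.0244 -0.997 ] -0.0347 [-0.5788  0.3141  1.9504  0.027   0.8029 -2.3133]
9.7167 [ 0.4661 -0.2132  0.0566] [ 0.0729 -0.0244 -0.997 ] -0.0347 [-0.5788  0.3141  1.9504  0.027   0.8029 -2.3133]
9.8833 [ 0.4667 -0.2136  0.0577] [ 0.0747 -0.0256 -0.9969] -0.0362 [-0.5788  0.3127  1.9492  0.027   0.8032 -2.3133]
9.8833 [ 0.4667 -0.2136  0.0577] [ 0.0747 -0.0256 -0.9969] -0.0362 [-0.5788  0.3127  1.9492  0.027   0.8032 -2.3133]
10.05 [ 0.4671 -0.2139  0.0583] [ 0.0759 -0.0264 -0.9968] -0.0371 [-0.5789  0.3118  1.9486  0.027   0.8033 -2.3132]
10.05 [ 0.4671 -0.2139  0.0583] [ 0.0759 -0.0264 -0.9968] -0.0371 [-0.5789  0.3118  1.9486  0.027   0.8033 -2.3132]
```

```bash
cat > s.py <<'E'
from h import *
st=manip.get_state();M=rot(st["ee_rot"]);print(round(st["clock"],2),np.round(st["position"],4),np.round(M[:,2],4),"xz",np.round(M[2,0],4),"yaw",round(np.degrees(np.arctan2(M[1,0],M[0,0]))-90,2),np.round(st["qpos"],4))
E
python3 -m inch '[[1,0,0,-15,0],[1,0,0,-15,0],[1,0,0,-15,0],[1,0,0,-15,0],[1,0,0,-15,0],[1,0,0,-15,0]]' >/dev/null; python3 s.py; python3 -m inch '[[1,0,0,0,0],[1,0,0,0,0],[1,0,0,0,0],[1,0,0,0,0]]' >/dev/null; python3 s.py
```

```text
10.55 [ 0.4574 -0.2101  0.1482] [ 0.0681 -0.0214 -0.9974] xz -0.0311 yaw 8.25 [-0.5832  0.1966  1.8386  0.0228  1.0377 -2.3099]
10.88 [ 0.4586 -0.2109  0.1503] [ 0.0731 -0.0247 -0.997 ] xz -0.035 yaw 8.23 [-0.5833  0.1937  1.8371  0.0228  1.0363 -2.3099]
```

```bash

python3 -m inch '[[1,0,-15,0,0],[1,0,-15,0,0],[1,0,-15,0,0],[1,0,-15,0,0]]' >/dev/null; python3 s.py; python3 -m inch '[[1,0,15,0,0],[1,0,15,0,0],[1,0,15,0,0],[1,0,15,0,0]]' >/dev/null; python3 s.py
```

```text
11.22 [ 0.398  -0.2189  0.1423] [ 0.07   -0.0212 -0.9973] xz -0.0313 yaw 8.42 [-0.6787  0.131   1.941   0.0326  1.0019 -2.414 ]
11.55 [ 0.4515 -0.2083  0.1427] [ 0.0603 -0.0163 -0.998 ] xz -0.0246 yaw 8.04 [-0.587   0.198   1.852   0.0231  1.0325 -2.31  ]
```

```bash

python3 -m inch '[[1,0,-10,0,0],[1,0,-10,0,0],[1,0,-10,0,0],[1,0,-10,0,0],[1,0,-10,0,0],[1,0,-10,0,0],[1,0,-10,0,0]]' >/dev/null; python3 s.py; python3 -m inch '[[1,0,28,0,0],[1,0,28,0,0],[1,0,28,0,0]]' >/dev/null; python3 s.py; python3 -m inch '[[1,0,-28,0,0],[1,0,-28,0,0],[1,0,-28,0,0],[1,0,-28,0,0]]' >/dev/null; python3 s.py; python3 -m inch '[[1,0,28,0,0],[1,0,28,0,0],[1,0,28,0,0],[1,0,28,0,0]]' >/dev/null; python3 s.py
```

```text
12.13 [ 0.3821 -0.2181  0.1364] [ 0.0612 -0.015  -0.998 ] xz -0.0237 yaw 8.32 [-0.7005  0.122   1.9687  0.0334  0.9947 -2.4346]
12.38 [ 0.4545 -0.2057  0.1403] [ 0.0522 -0.0128 -0.9986] xz -0.0198 yaw 7.76 [-0.5776  0.2071  1.8458  0.0206  1.038  -2.2943]
12.72 [ 0.3506 -0.224   0.1348] [ 0.064  -0.0174 -0.9978] xz -0.0264 yaw 8.23 [-0.7645  0.0867  2.0159  0.0382  0.981  -2.5   ]
13.05 [ 0.4439 -0.2091  0.1388] [ 0.0498 -0.0132 -0.9987] xz -0.0193 yaw 7.06 [-0.5949  0.198   1.8625  0.0198  1.0324 -2.2991]
```

```bash

python3 -m inch '[[1,0,-12,0,0],[1,0,-12,0,0],[1,0,-12,0,0],[1,0,-12,0,0],[1,0,-12,0,0],[1,0,-12,0,0],[1,0,40,0,0],[1,0,40,0,0],[1,0,-12,0,0],[1,0,-12,0,0],[1,0,-12,0,0],[1,0,-12,0,0],[1,0,-12,0,0],[1,0,-12,0,0],[1,0,40,0,0],[1,0,40,0,0]]' >/dev/null; python3 s.py; python3 -m inch '[[1,0,-12,0,0],[1,0,-12,0,0],[1,0,-12,0,0],[1,0,-12,0,0],[1,0,-12,0,0],[1,0,-12,0,0],[1,0,28,0,0],[1,0,28,0,0],[1,0,28,0,0]]' >/dev/null; python3 s.py
```

```text
14.38 [ 0.4222 -0.2087  0.1355] [ 0.0341 -0.008  -0.9994] xz -0.0114 yaw 5.66 [-0.6172  0.1816  1.8934  0.0153  1.0342 -2.2946]
15.13 [ 0.4153 -0.2078  0.135 ] [ 0.0292 -0.0063 -0.9996] xz -0.0088 yaw 4.93 [-0.6234  0.1754  1.9032  0.0139  1.0357 -2.2874]
```

```bash
cat > g.py <<'E'
from h import *
st=manip.get_state()
M=rot(st["ee_rot"]);a=np.radians(8.7-(np.degrees(np.arctan2(M[1,0],M[0,0]))-90))
tcp=np.array([.4599,-.2132,.068])+.0187*M[:,2]
print("turn",-np.degrees(a),"tool delta mm",1000*M.T@(tcp-st["position"]))
E
python3 -m inch '[[1,0,20,0,-2],[1,0,20,0,-1.8],[1,0,0,0,0]]' >/dev/null; python3 s.py; python3 g.py
```

```text
15.38 [ 0.4558 -0.2054  0.1373] [ 0.0334 -0.008  -0.9994] xz -0.0129 yaw 8.72 [-0.571   0.2212  1.8341  0.0131  1.0539 -2.3005]
turn 0.023329224257597758 tool delta mm [-7.45279952  0.65733363 88.15559705]
```

```bash

python3 -m inch '[[1,-4,0.5,5,0],[1,-3.5,0,12,0],[1,0,0,15,0],[1,0,0,15,0],[1,0,0,15,0],[1,0,0,12,0],[1,0,0,8,0]]' >/dev/null; python3 s.py; python3 g.py
```

```text
15.97 [ 0.4474 -0.2173  0.0535] [ 0.0306 -0.0102 -0.9995] xz -0.0145 yaw 8.26 [-0.5986  0.3183  1.9509  0.0118  0.8413 -2.3215]
turn -0.44101095758949427 tool delta mm [ 2.01426767 13.34080593  4.54917976]
```

```bash

python3 -m inch '[[1,1,7,3,-0.4],[1,1,6,3,0],[1,0,0,0,0]]' >/dev/null; python3 s.py; python3 g.py
```

```text
16.22 [ 0.4561 -0.2134  0.0459] [ 0.0258 -0.0076 -0.9996] xz -0.0114 yaw 8.44 [-0.5815  0.3386  1.9427  0.0105  0.8345 -2.3067]
turn -0.2560902062841244 tool delta mm [-0.63822142  4.27513933 -3.28159638]
```

```bash

python3 -m inch '[[1,-0.5,4,-3,-0.2],[1,0,0,0,0],[-1,0,0,0,0],[-1,0,0,0,0],[-1,0,0,0,0],[-1,0,0,0,0],[-1,0,0,0,0],[-1,0,0,0,0]]' 30; python3 s.py; python3 g.py
```

```text
clock: 16.88
position: [0.4626, -0.2139, 0.0521]
ee_rot: [0.015, 0.651, 0.759, 0.006]
contact_force: [0.1, 0.2, -1.2]
width: 0.0494
16.88 [ 0.4626 -0.2139  0.0521] [ 0.0304 -0.0108 -0.9995] xz -0.0154 yaw 8.78 [-0.575   0.3354  1.9269  0.0099  0.8479 -2.3056]
turn 0.07574050168485158 tool delta mm [ 0.85046745 -2.12209207  2.67346942]
```

```bash
python3 - <<'E'
from h import *
st=manip.get_state();M=rot(st["ee_rot"])
T=np.eye(4);c,s=np.cos(np.radians(8.7)),np.sin(np.radians(8.7));T[:3,:3]=[[c,-s,0],[s,c,0],[0,0,1]];T[:3,3]=[.4599,-.2132,.043]
G=np.eye(4);G[:3,:3]=M;G[:3,3]=st["position"]
X=np.linalg.inv(G)@T;print(np.round(X,4));X[0,3]=0;np.save("X.npy",X)
E
cat >> s.py <<'E'
import os
if os.path.exists("X.npy"):
    G=np.eye(4);G[:3,:3]=M;G[:3,3]=st["position"];T=G@np.load("X.npy")
    print("timer c",np.round(T[:3,3],4),"under",round(T[2,3]-.043,4),"tz",np.round(T[:3,2],3),"yaw",round(np.degrees(np.arctan2(T[1,0],T[0,0])),2),"F",np.round(st["contact_force"],1),"w",round(st["width"],4))
E
python3 -m inch '[[-1,0,0,-5,0],[-1,0,0,-10,0],[-1,0,0,-15,0],[-1,0,0,-15,0],[-1,0,0,-18,0],[-1,0,0,-18,0],[-1,0,0,-18,0],[-1,0,0,-18,0],[-1,0,0,-18,0],[-1,0,0,-18,0],[-1,0,0,-18,0],[-1,0,0,-18,0],[-1,0,0,-10,0]]' 40; python3 s.py
```

```text
[[-0.0013  0.9999 -0.0154  0.0012]
 [ 0.9996  0.0018  0.0284 -0.0028]
 [ 0.0284 -0.0153 -0.9995  0.009 ]
 [ 0.      0.      0.      1.    ]]
clock: 17.97
position: [0.4512, -0.209, 0.2579]
ee_rot: [0.008, 0.651, 0.759, 0.004]
contact_force: [-0.5, -0.1, -1.2]
width: 0.0496
17.97 [ 0.4512 -0.209   0.2579] [ 0.0175 -0.0032 -0.9998] xz -0.0058 yaw 8.75 [-0.5789  0.1336  1.6265  0.007   1.3651 -2.3039]
timer c [ 0.4486 -0.2095  0.2489] under 0.2059 tz [ 0.013 -0.008  1.   ] yaw 8.67 F [-0.5 -0.1 -1.2] w 0.0496
```

```bash
python3 -m inch '[[-1,5,2,-12,0],[-1,12,3,-6,0],[-1,17,5,0,0.4],[-1,17,5,0,0.4],[-1,17,5,0,0.4],[-1,17,5,0,0.4],[-1,17,5,0,0.4],[-1,17,5,0,0.4],[-1,17,5,0,0.4],[-1,17,5,0,0.4],[-1,17,5,0,0.4],[-1,17,5,0,0.4],[-1,17,5,0,0],[-1,17,5,0,0],[-1,17,5,0,0],[-1,17,5,0,0],[-1,17,5,0,0],[-1,12,3,0,0],[-1,6,2,0,0]]' 40; python3 s.py
```

```text
clock: 19.55
position: [0.4948, 0.1136, 0.275]
ee_rot: [0.001, 0.679, 0.734, 0.002]
contact_force: [0.9, 1.1, -0.5]
width: 0.0496
19.55 [0.4948 0.1136 0.275 ] [ 0.0053  0.0014 -1.    ] xz 0.001 yaw 4.51 [ 8.7900e-02  1.4790e-01  1.5667e+00  9.0000e-04  1.4216e+00 -1.5617e+00]
timer c [0.492  0.1134 0.266 ] under 0.223 tz [ 0.024 -0.014  1.   ] yaw 4.43 F [ 0.9  1.1 -0.5] w 0.0496
```

```bash
python3 - <<'E'
from h import *
st=manip.get_state();p=eyes.get_image("wrist");save(p,"w6.png",s=1.5)
np.savez("w6.npz",frame=p["frame"],K=p["K"],mount=p["mount"],position=st["position"],ee_rot=st["ee_rot"])
for t in ("timer_center","timer_bar","hook_seat","hook_lip"): print(t,[(np.round(m["point"],1).tolist(),round(m["confidence"],2)) for m in mark_of(p,t)][:3])
E
python3 s.py
```

```text
timer_center [([230.5, 257.7], 0.68), ([126.0, 89.0], 0.6)]
timer_bar [([210.8, 262.0], 0.84), ([124.6, 92.2], 0.68), ([232.2, 257.3], 0.56)]
hook_seat [([156.7, 240.3], 0.68)]
hook_lip [([164.8, 237.2], 0.61)]
19.8 [0.4953 0.1109 0.2753] [ 6.2e-03 -3.0e-04 -1.0e+00] xz -0.0007 yaw 4.39 [ 8.3800e-02  1.4720e-01  1.5667e+00 -8.0000e-04  1.4215e+00 -1.5636e+00]
timer c [0.4925 0.1107 0.2664] under 0.2234 tz [ 0.023 -0.013  1.   ] yaw 4.31 F [ 0.  -0.3 -1.2] w 0.0493
```

View pics/w6.png

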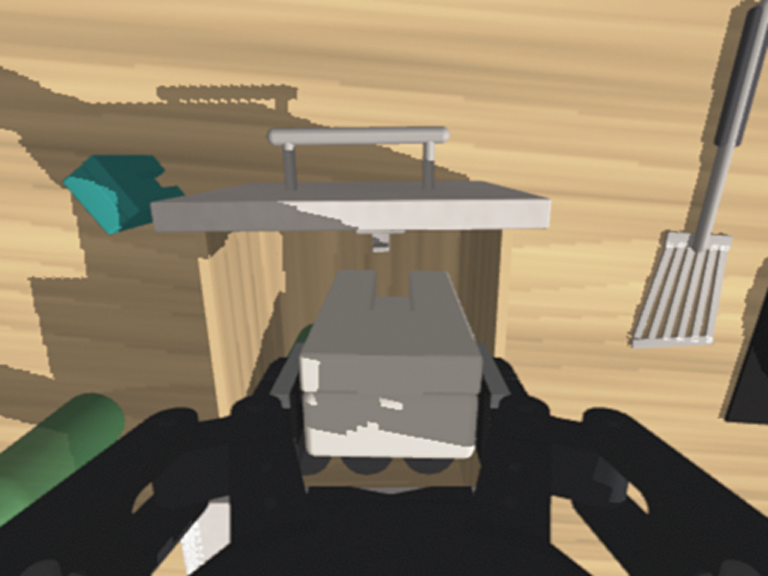

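```bash
python3 - <<'E'
from h import *
d=np.load("w6.npz");save(d,"w6b.png",crop=(220,140,300,210),s=9)
E
```

```text
(no output)
```

View pics/w6b.png

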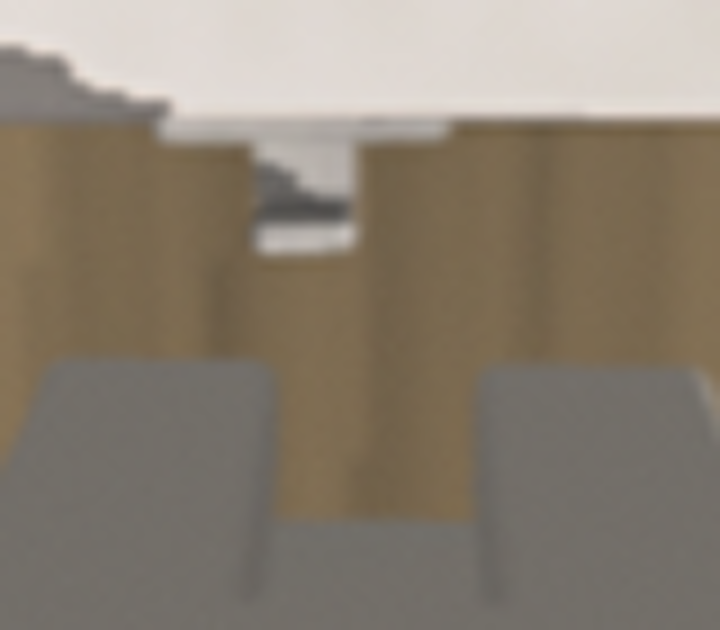

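```bash
cat > m.py <<'E'
from h import *
import sys
# usage after saving npz: m.py file
d=np.load("w6.npz")
def b(u,v): return ((v+.5)/9-.5+140,(u+.5)/9-.5+220)
print("front",onz(d,b(160,122),.185,d),onz(d,b(720,118),.185,d))
for z in(.156,.159,.162,.165):
    L=[onz(d,b(u,v),z,d) for u,v in((255,253),(355,250),(257,225),(354,224))]
    print(z,np.round(L,4)[:,:2].tolist(),np.linalg.norm(L[0]-L[1]),"plate",np.round([onz(d,b(u,v),z+.004,d)[:2] for u,v in((158,135),(452,130))],4).tolist(), np.linalg.norm(onz(d,b(158,130),z+.004,d)-onz(d,b(452,130),z+.004,d)))
E
python3 m.py
```

```text
front [0.46378402 0.09343813 0.185     ] [0.45952329 0.14291063 0.185     ]
0.156 [[0.4812, 0.1019], [0.4801, 0.112], [0.4783, 0.1019], [0.4774, 0.1117]] 0.010119192658687938 plate [[0.4693, 0.0917], [0.4665, 0.1205]] 0.02889753989002465
0.159 [[0.4805, 0.102], [0.4795, 0.112], [0.4777, 0.102], [0.4768, 0.1117]] 0.010003323619665017 plate [[0.4688, 0.0919], [0.466, 0.1204]] 0.02856152074510963
0.162 [[0.4799, 0.1021], [0.4788, 0.1119], [0.4771, 0.1021], [0.4762, 0.1116]] 0.00988745458064212 plate [[0.4682, 0.0921], [0.4655, 0.1202]] 0.028225501600194575
0.165 [[0.4793, 0.1022], [0.4782, 0.1119], [0.4765, 0.1022], [0.4756, 0.1116]] 0.009771585541619197 plate [[0.4677, 0.0923], [0.465, 0.1201]] 0.027889482455279523
```

```bash
python3 - <<'E'
from h import *
d=np.load("w6.npz")
def b(u,v): return ((v+.5)/9-.5+140,(u+.5)/9-.5+220)
for z in (.220,.223,.226):
    L=[onz(d,b(u,v),z,d) for u,v in((273,362),(478,366))];print(z,np.round(L,4).tolist(),np.linalg.norm(L[0]-L[1]),np.degrees(np.arctan2(-(L[1]-L[0])[0],(L[1]-L[0])[1])))
C,Rw=cam(d,d);print("cam",C,d["position"])
# predicted via X
M=rot(d["ee_rot"]);G=np.eye(4);G[:3,:3]=M;G[:3,3]=d["position"];T=G@np.load("X.npy")
print("pred",[(T@np.array([-.017,y,-.043,1]))[:3].round(4).tolist() for y in(-.0075,.0075)])
def bf(u,v): return ((v+.5)/1.5-.5,(u+.5)/1.5-.5)
for q in((303,353),(480,356)): print(onz(d,bf(*q),.309,d))
print("predtop",[(T@np.array([-.017,y,.043,1]))[:3].round(4).tolist() for y in(-.025,.025)])
E
```

```text
0.22 [[0.4759, 0.1054, 0.22], [0.4749, 0.1213, 0.22]] 0.01586369048229961 3.356284480525669
0.223 [[0.4751, 0.1055, 0.223], [0.4742, 0.1211, 0.223]] 0.015623330380549494 3.356284480525785
0.226 [[0.4743, 0.1055, 0.226], [0.4734, 0.1209, 0.226]] 0.015382970278799375 3.3562844805256984
cam [0.42473256 0.10821023 0.41799905] [0.49477634 0.11362807 0.27501761]
pred [[0.4746, 0.1052, 0.2233], [0.4734, 0.1202, 0.2236]]
[0.47752281 0.08887494 0.309     ]
[0.47464383 0.13667792 0.309     ]
predtop [[0.478, 0.0866, 0.309], [0.4742, 0.1364, 0.3098]]
```

```bash
cat > t.py <<'E'
exec(open("s.py").read())
t=np.array([.4871,.1077]);dv=np.array([*(t-T[:2,3]),0])
print("tool move to target x,y mm",np.round(1000*(M.T@dv)[:2],1),"above seated mm",round(1000*(T[2,3]-.1387),1),"turn",round(-(5.7-np.degrees(np.arctan2(T[1,0],T[0,0]))),2))
E
python3 -m inch '[[-1,-1.3,-3,0,-0.7],[-1,-1.3,-2.5,5,-0.7],[-1,0,0,8,0],[-1,0,0,6,0],[-1,0,0,0,0]]' >/dev/null; python3 t.py
```

```text
20.22 [0.4889 0.1043 0.2547] [ 0.0063 -0.0017 -1.    ] xz -0.0023 yaw 5.68 [ 0.0724  0.1457  1.6196 -0.0021  1.3702 -1.597 ]
timer c [0.4861 0.104  0.2457] under 0.2027 tz [ 0.023 -0.011  1.   ] yaw 5.6 F [-1. -1. -1.] w 0.0496
tool move to target x,y mm [3.6 1.4] above seated mm 107.0 turn -0.1
```

```bash

python3 -m inch '[[-1,2,1,4,0],[-1,1,1,4,0],[-1,0,0,0,0],[-1,0,0,0,0]]' >/dev/null; python3 t.py
python3 - <<'E'
from h import *
st=manip.get_state();p=eyes.get_image("wrist")
np.savez("w7.npz",frame=p["frame"],K=p["K"],mount=p["mount"],position=st["position"],ee_rot=st["ee_rot"])
save(p,"w7.png",crop=(215,130,305,205),s=8)
E
python3 t.py
```

```text
20.55 [0.4905 0.1073 0.2448] [ 0.0045 -0.0016 -1.    ] xz -0.0021 yaw 5.61 [ 0.0781  0.1555  1.6322 -0.002   1.3495 -1.5901]
timer c [0.4877 0.107  0.2358] under 0.1928 tz [ 0.025 -0.011  1.   ] yaw 5.53 F [-0.  -0.  -1.4] w 0.0491
tool move to target x,y mm [ 0.8 -0.5] above seated mm 97.1 turn -0.17
20.6 [0.4904 0.1073 0.2448] [ 0.0044 -0.0016 -1.    ] xz -0.0021 yaw 5.61 [ 0.0781  0.1555  1.6322 -0.002   1.3496 -1.5902]
timer c [0.4876 0.107  0.2358] under 0.1928 tz [ 0.025 -0.011  1.   ] yaw 5.53 F [-0.8 -0.9 -0.9] w 0.0495
tool move to target x,y mm [ 0.8 -0.5] above seated mm 97.1 turn -0.17
```

View pics/w7.png

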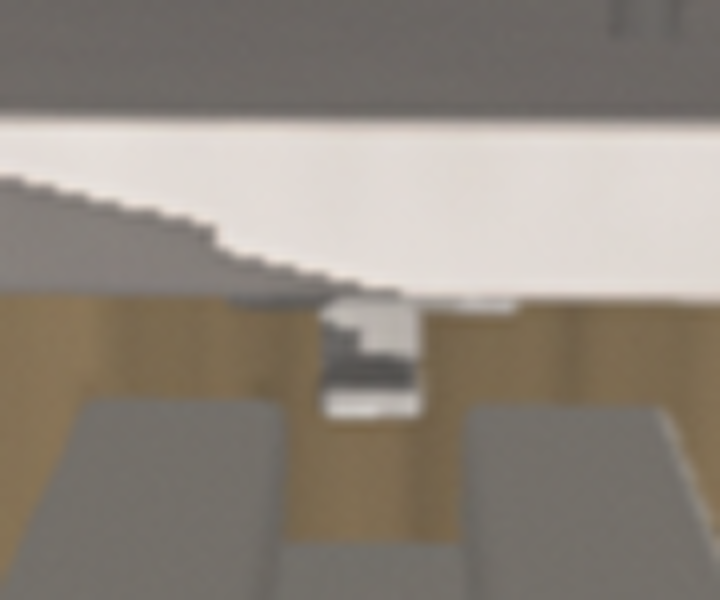

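```bash

python3 -m inch '[[-1,0,0,6,0],[-1,0,0,7,0],[-1,0,0,5,0],[-1,0,0,0,0],[-1,0,0,0,0]]' >/dev/null; python3 t.py
python3 - <<'E'
from h import *
st=manip.get_state();p=eyes.get_image("wrist")
save(p,"w8.png",crop=(215,130,305,205),s=8)
E
python3 t.py
```

```text
21.02 [0.4908 0.1075 0.2251] [ 0.0051 -0.0016 -1.    ] xz -0.0021 yaw 5.64 [ 0.0786  0.1678  1.6667 -0.0021  1.3021 -1.5901]
timer c [0.4881 0.1072 0.2161] under 0.1731 tz [ 0.025 -0.011  1.   ] yaw 5.56 F [-0.5  0.2 -1.6] w 0.0497
tool move to target x,y mm [ 0.6 -0.9] above seated mm 77.4 turn -0.14
21.07 [0.4907 0.1075 0.225 ] [ 0.0047 -0.0016 -1.    ] xz -0.0021 yaw 5.64 [ 0.0786  0.1678  1.6668 -0.0021  1.3024 -1.5901]
timer c [0.4879 0.1072 0.216 ] under 0.173 tz [ 0.025 -0.011  1.   ] yaw 5.56 F [ 0.1 -0.6 -1.6] w 0.05
tool move to target x,y mm [ 0.6 -0.8] above seated mm 77.3 turn -0.14
```

View pics/w8.png

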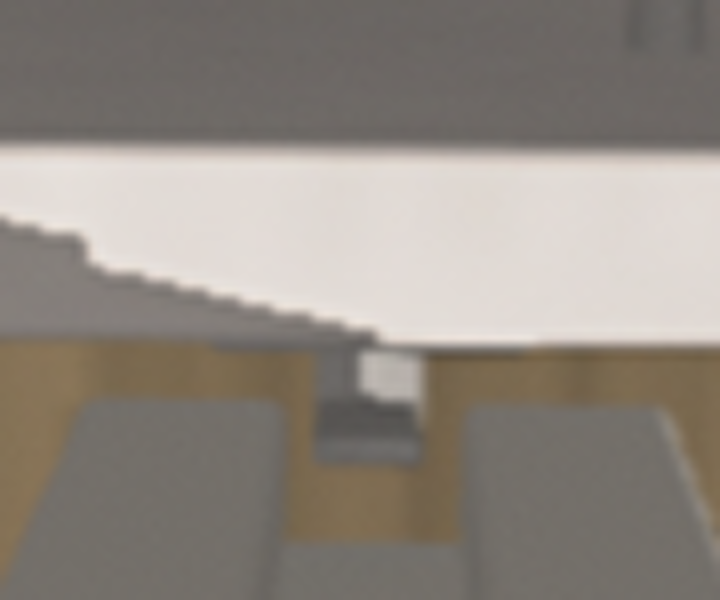

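```bash

python3 -m inch '[[-1,0,-0.7,4,0],[-1,0,0,4,0],[-1,0,0,2,0],[-1,0,0,0,0]]' >/dev/null; python3 t.py; python3 -m inch '[[-1,0,0,3,0],[-1,0,0,2,0]]' >/dev/null; python3 t.py;python3 -m inch '[[-1,0,0,2,0],[-1,0,0,2,0]]' >/dev/null; python3 t.py
```

```text
21.4 [0.4903 0.1074 0.2145] [ 0.0058 -0.0016 -1.    ] xz -0.0021 yaw 5.64 [ 0.0785  0.1737  1.6865 -0.0021  1.2757 -1.5902]
timer c [0.4876 0.1071 0.2055] under 0.1625 tz [ 0.024 -0.011  1.   ] yaw 5.56 F [ 0.5 -0.3 -1.7] w 0.0497
tool move to target x,y mm [ 0.6 -0.4] above seated mm 66.8 turn -0.14
21.57 [0.4906 0.1074 0.2094] [ 0.0067 -0.0015 -1.    ] xz -0.0021 yaw 5.64 [ 0.0785  0.1772  1.6951 -0.0021  1.2628 -1.5902]
timer c [0.4879 0.1072 0.2004] under 0.1574 tz [ 0.023 -0.011  1.   ] yaw 5.56 F [ 0.6  0.8 -1.6] w 0.0498
tool move to target x,y mm [ 0.6 -0.7] above seated mm 61.7 turn -0.14
21.73 [0.4907 0.1074 0.2051] [ 0.0069 -0.0015 -1.    ] xz -0.0021 yaw 5.64 [ 0.0784  0.1803  1.7024 -0.0021  1.2521 -1.5902]
timer c [0.488  0.1071 0.1961] under 0.1531 tz [ 0.023 -0.011  1.   ] yaw 5.56 F [-0.  -0.4 -0.9] w 0.0494
tool move to target x,y mm [ 0.7 -0.8] above seated mm 57.4 turn -0.14
```

```bash

python3 -m inch '[[-1,0,-0.4,3,0],[-1,0,-0.3,3,0],[-1,0,0,3,0]]' >/dev/null; python3 t.py;  python3 - <<'E'
from h import *
p=eyes.get_image("wrist")
save(p,"w9.png",crop=(215,130,305,205),s=8)
E
python3 -m inch '[[-1,0,0,3,0],[-1,0,0,3,0]]' >/dev/null; python3 t.py
```

```text
21.98 [0.4903 0.1073 0.1954] [ 0.0076 -0.0015 -1.    ] xz -0.0022 yaw 5.64 [ 0.0783  0.1865  1.7198 -0.0022  1.2279 -1.5902]
timer c [0.4875 0.1071 0.1865] under 0.1435 tz [ 0.022 -0.011  1.   ] yaw 5.56 F [ 0.  -0.  -0.9] w 0.0496
tool move to target x,y mm [ 0.7 -0.4] above seated mm 47.8 turn -0.14
22.2 [0.4901 0.1073 0.1885] [ 0.0068 -0.0015 -1.    ] xz -0.0021 yaw 5.64 [ 0.0782  0.192   1.731  -0.0022  1.212  -1.5902]
timer c [0.4873 0.107  0.1795] under 0.1365 tz [ 0.023 -0.011  1.   ] yaw 5.56 F [-0.8 -0.  -1.3] w 0.0494
tool move to target x,y mm [ 0.7 -0.2] above seated mm 40.8 turn -0.14
```

View pics/w9.png

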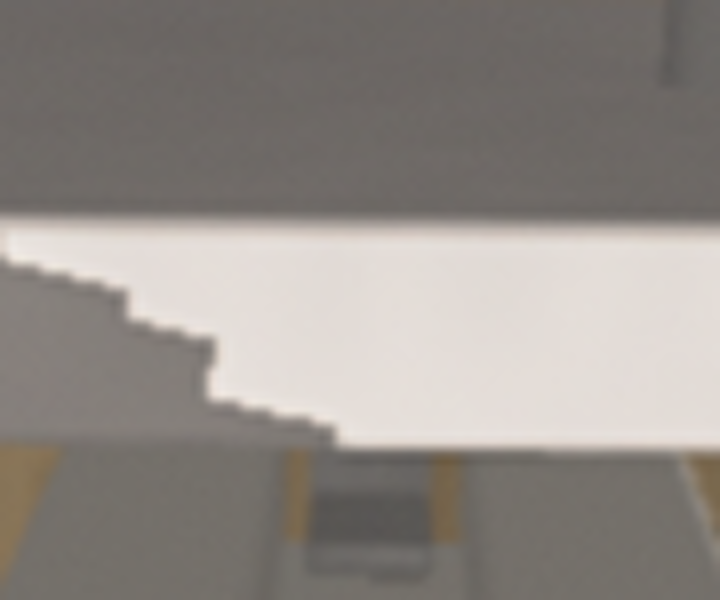

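```bash

python3 -m inch '[[-1,0.3,0,4,0],[-1,0,0,4,0],[-1,0,0,4,0],[-1,0,0,4,0],[-1,0,0,3,0]]' >/dev/null; python3 t.py
```

```text
22.62 [0.4902 0.1076 0.1674] [ 0.0068 -0.0015 -1.    ] xz -0.0022 yaw 5.64 [ 0.0789  0.2098  1.7643 -0.0022  1.1608 -1.5895]
timer c [0.4874 0.1073 0.1584] under 0.1154 tz [ 0.023 -0.011  1.   ] yaw 5.56 F [-0.2  0.9 -2.1] w 0.0493
tool move to target x,y mm [ 0.4 -0.3] above seated mm 19.7 turn -0.14
```

```bash

for i in 1 2 3; do python3 -m inch '[[-1,0,0,1.5,0],[-1,0,0,1.5,0]]' >/dev/null; python3 t.py | tail -2; done
```

```text
timer c [0.4871 0.1073 0.1544] under 0.1114 tz [ 0.024 -0.011  1.   ] yaw 5.56 F [ 1.  -0.1 -1.7] w 0.0494
tool move to target x,y mm [0.4 0. ] above seated mm 15.7 turn -0.14
timer c [0.4872 0.1073 0.1511] under 0.1081 tz [ 0.024 -0.011  1.   ] yaw 5.56 F [ 0.7 -0.8 -2. ] w 0.0495
tool move to target x,y mm [ 0.4 -0.1] above seated mm 12.4 turn -0.14
timer c [0.4875 0.1073 0.148 ] under 0.105 tz [ 0.023 -0.011  1.   ] yaw 5.56 F [ 0.1  0.5 -1.5] w 0.0499
tool move to target x,y mm [ 0.4 -0.3] above seated mm 9.3 turn -0.14
```

```bash

python3 -m inch '[[-1,0,0,1.5,0],[-1,0,0,1.5,0]]' >/dev/null; python3 t.py | tail -2; python3 -m inch '[[-1,0,0,1,0],[-1,0,0,1,0]]' >/dev/null; python3 t.py | tail -2
```

```text
timer c [0.4876 0.1073 0.1449] under 0.1019 tz [ 0.023 -0.011  1.   ] yaw 5.56 F [-0.3  0.1 -1.6] w 0.0492
tool move to target x,y mm [ 0.4 -0.5] above seated mm 6.2 turn -0.14
timer c [0.4876 0.1073 0.1426] under 0.0996 tz [ 0.023 -0.011  1.   ] yaw 5.56 F [-0.3 -0.  -0.8] w 0.0495
tool move to target x,y mm [ 0.5 -0.5] above seated mm 3.9 turn -0.14
```

```bash

python3 -m inch '[[-1,0,0,1,0],[-1,0,0,1,0]]' >/dev/null; python3 t.py | tail -2
```

```text
timer c [0.4877 0.1073 0.1405] under 0.0975 tz [ 0.023 -0.011  1.   ] yaw 5.56 F [-0.8 -0.4  1.8] w 0.0496
tool move to target x,y mm [ 0.4 -0.6] above seated mm 1.8 turn -0.14
```

```bash

python3 -m inch '[[-1,0,0,0.5,0]]' >/dev/null; python3 t.py | tail -2;  python3 - <<'E'
from h import *
p=eyes.get_image("wrist")
save(p,"w10.png",s=1.5)
E
python3 t.py | tail -2
```

```text
timer c [0.4877 0.1073 0.1402] under 0.0972 tz [ 0.023 -0.011  1.   ] yaw 5.56 F [-1.  -0.   2.5] w 0.0495
tool move to target x,y mm [ 0.5 -0.6] above seated mm 1.5 turn -0.14
timer c [0.4877 0.1073 0.1402] under 0.0972 tz [ 0.023 -0.011  1.   ] yaw 5.56 F [-0.9 -0.7  1.9] w 0.0496
tool move to target x,y mm [ 0.4 -0.6] above seated mm 1.5 turn -0.14
```

View pics/w10.png

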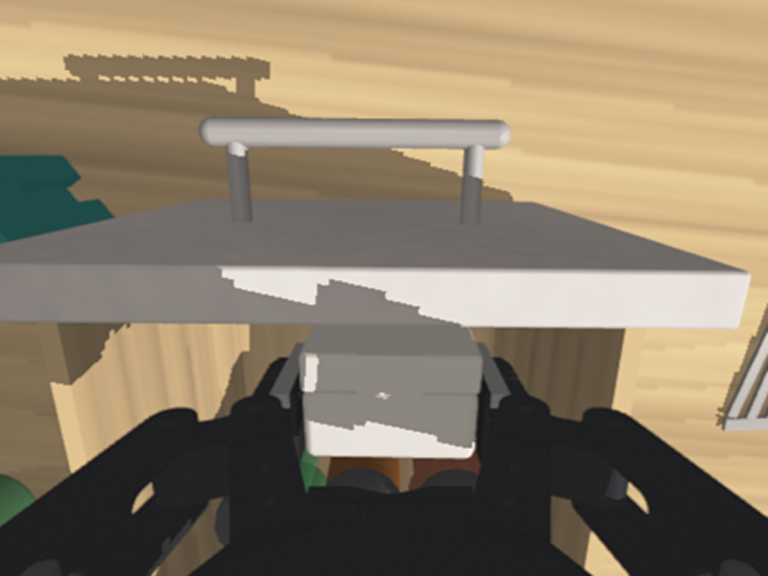

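```bash

python3 -m inch '[[0.2,0,0,0,0],[0.25,0,0,0,0],[0.35,0,0,0,0],[0.5,0,0,0,0],[0.5,0,0,0,0],[0.5,0,0,0,0]]' ; python3 - <<'E'
from h import *
p=eyes.get_image("wrist")
save(p,"w11.png",s=1.5)
E
python3 t.py
```

```text
clock: 24.25
position: [0.4914, 0.1077, 0.1498]
ee_rot: [0.004, 0.671, 0.741, 0.003]
contact_force: [0.6, 0.4, 0.5]
width: 0.0644
24.3 [0.4914 0.1077 0.1498] [ 0.0093 -0.0013 -1.    ] xz -0.0022 yaw 5.64 [ 0.0788  0.2261  1.7908 -0.0023  1.1155 -1.5894]
timer c [0.4886 0.1074 0.1408] under 0.0978 tz [ 0.02  -0.011  1.   ] yaw 5.56 F [-0.3  0.4  0. ] w 0.064
tool move to target x,y mm [ 0.5 -1.5] above seated mm 2.1 turn -0.14
```

View pics/w11.png

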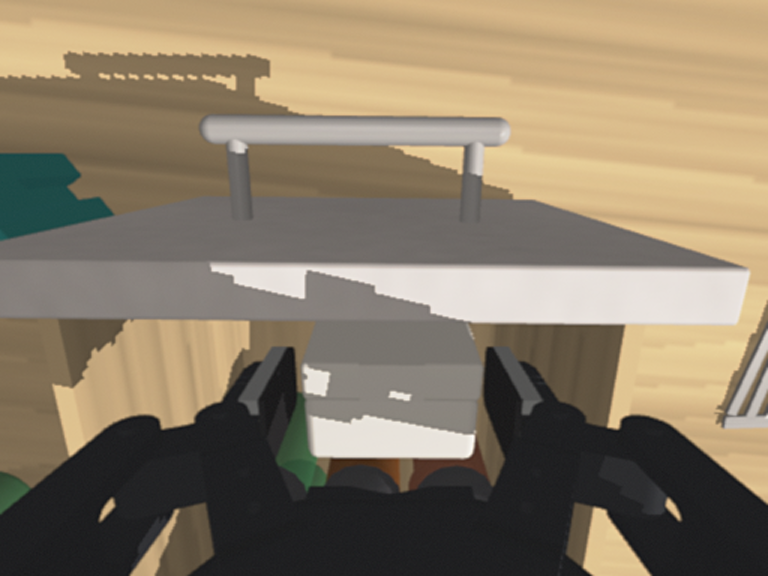

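```bash

python3 -m inch '[[0.65,0,0,0,0],[0.65,0,0,0,0],[0.65,0,0,-3,0],[0.65,0,0,-6,0],[0.65,0,0,-10,0],[0.65,0,0,-14,0],[0.65,0,0,-14,0],[0.65,0,0,-14,0],[0.65,0,0,-14,0],[0.65,0,0,-14,0],[0.65,0,0,-14,0]]' ; python3 - <<'E'
from h import *
p=eyes.get_image("wrist")
save(p,"w12.png",s=1.5)
E
python3 t.py
```

```text
clock: 25.22
position: [0.4882, 0.1076, 0.2574]
ee_rot: [0.002, 0.671, 0.741, 0.0]
contact_force: [1.5, 0.3, -0.5]
width: 0.0705
25.27 [0.49   0.1078 0.2606] [ 0.0092 -0.0013 -1.    ] xz -0.0022 yaw 5.64 [ 0.0793  0.1439  1.6073 -0.0021  1.3814 -1.5896]
timer c [0.4873 0.1075 0.2516] under 0.2086 tz [ 0.021 -0.011  1.   ] yaw 5.56 F [1.  0.2 1.9] w 0.0706
tool move to target x,y mm [ 0.2 -0.2] above seated mm 112.9 turn -0.14
```

View pics/w12.png

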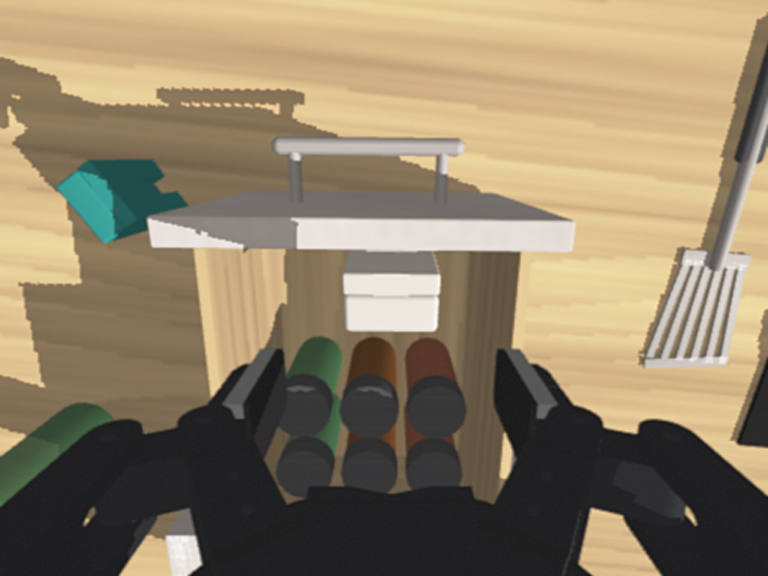

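```bash

python3 -m inch '[[-1,-2,-8,0,0.4],[-1,-2,-12,0,0.4],[-1,-2,-14,0,0],[-1,-2,-14,0,0],[-1,-2,-14,0,0],[-1,-2,-14,0,0],[-1,-2,-10,0,0],[-1,0,0,0,0]]' 40 ; python3 s.py|head -1
```

```text
clock: 25.93
position: [0.3924, 0.0841, 0.2553]
ee_rot: [0.001, 0.678, 0.735, -0.001]
contact_force: [-0.2, 0.1, 0.3]
width: -0.0001
25.93 [0.3924 0.0841 0.2553] [-2.0e-04 -2.4e-03 -1.0e+00] xz -0.0024 yaw 4.66 [ 0.0396 -0.006   1.7863 -0.0025  1.3616 -1.612 ]
```

```bash

python3 -m inch '[[-1,0,2,8,0],[-1,0,2,15,0],[-1,0,2,18,0],[-1,0,2,18,0],[-1,0,2,16,0],[-1,0,2,10,0],[-1,0,1,6,0],[-1,0,0,0,0]]' ; python3 s.py|head -1
```

```text
clock: 26.6
position: [0.4083, 0.085, 0.1564]
ee_rot: [0.002, 0.679, 0.735, 0.0]
contact_force: [-0.2, 0.8, 0.1]
width: 0.0
26.6 [0.4083 0.085  0.1564] [ 0.0028 -0.0017 -1.    ] xz -0.0019 yaw 4.54 [ 0.0398  0.097   1.9384 -0.002   1.1035 -1.6094]
```

Now approach the front gently and push (slowly, to keep the timer from swinging).

```bash

python3 -m inch '[[-1,0,4,0,0],[-1,0,4,0,0],[-1,0,4,0,0],[-1,0,3,0,0],[-1,0,2,0,0],[-1,0,2,0,0],[-1,0,2,0,0]]' ; python3 -m inch '[[-1,0,2,0,0],[-1,0,2,0,0],[-1,0,2,0,0],[-1,0,2,0,0]]'
```

```text
clock: 27.18
position: [0.4342, 0.0871, 0.1583]
ee_rot: [0.003, 0.679, 0.735, 0.002]
contact_force: [0.6, 0.9, -0.2]
width: -0.0003
clock: 27.52
position: [0.4396, 0.0876, 0.1584]
ee_rot: [0.001, 0.678, 0.735, -0.0]
contact_force: [-4.0, 0.4, 1.9]
width: -0.0002
```

```bash

python3 -m inch '[[-1,0,2.5,0,0],[-1,0,3,0,0],[-1,0,3.5,0.2,0],[-1,0,4,0.2,0],[-1,0,4,0.2,0],[-1,0,4,0.2,0],[-1,0,4,0.2,0],[-1,0,4,0.2,0],[-1,0,4,0.2,0],[-1,0,4,0.2,0],[-1,0,4,0.2,0],[-1,0,4,0.2,0]]' ; python3 - <<'E'
from h import *
p=eyes.get_image("wrist")
save(p,"w13.png",s=1.5)
E
python3 s.py|head -1
```

```text
clock: 28.52
position: [0.4865, 0.0919, 0.1557]
ee_rot: [-0.001, 0.678, 0.735, -0.002]
contact_force: [-3.3, 0.4, 2.6]
width: 0.0
28.57 [0.4882 0.0919 0.1557] [-0.0012 -0.0013 -1.    ] xz -0.0012 yaw 4.56 [ 4.6900e-02  2.1690e-01  1.7869e+00 -1.3000e-03  1.1391e+00 -1.6029e+00]
```

View pics/w13.png

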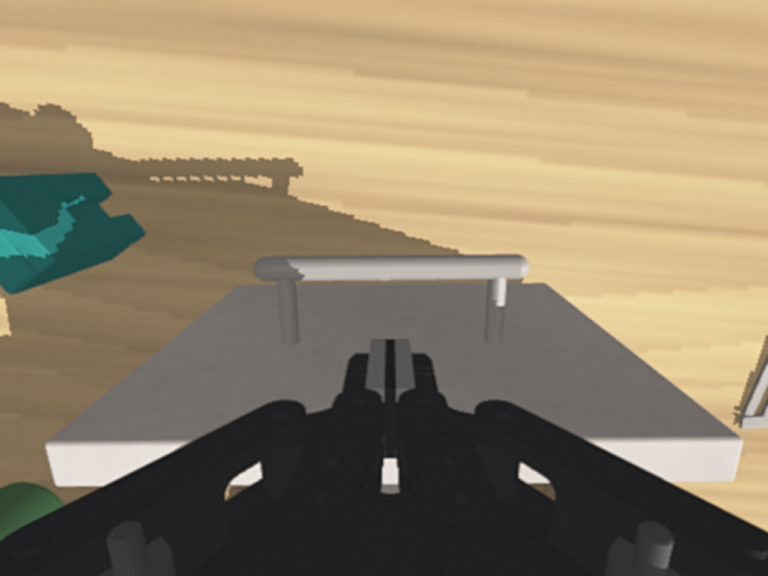

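```bash

python3 -m inch '[[-1,0,4,0,0],[-1,0,4,0,0],[-1,0,4,0,0],[-1,0,4,0,0],[-1,0,4,0,0],[-1,0,4,0,0],[-1,0,4,0,0],[-1,0,4,0,0],[-1,0,4,0,0],[-1,0,4,0,0],[-1,0,4,0,0]]' ; python3 s.py|head -1
```

```text
clock: 29.48
position: [0.5353, 0.0961, 0.1554]
ee_rot: [-0.001, 0.678, 0.735, -0.001]
contact_force: [-3.8, 0.9, 2.3]
width: -0.0002
29.48 [0.5353 0.0961 0.1554] [-3.5e-03 -7.0e-04 -1.0e+00] xz -0.0004 yaw 4.56 [ 5.0100e-02  2.8540e-01  1.6895e+00 -6.0000e-04  1.1703e+00 -1.6000e+00]
```

```bash

python3 -m inch '[[-1,0,4,0,0],[-1,0,4,0,0],[-1,0,4,0,0],[-1,0,4,0,0],[-1,0,4,0,0],[-1,0,4,0,0],[-1,0,4,0,0],[-1,0,3,0,0]]' ; python3 s.py|head -1;  python3 -m inch '[[-1,0,2,0,0],[-1,0,2,0,0]]'; python3 - <<'E'
from h import *
p=eyes.get_image("top")
save(p,"t3.png",crop=(150,60,260,230),s=3.5)
E
```

```text
clock: 30.15
position: [0.5701, 0.0992, 0.1553]
ee_rot: [-0.001, 0.678, 0.735, -0.001]
contact_force: [-2.9, 0.1, 2.2]
width: 0.0
30.15 [0.5701 0.0992 0.1553] [-3.e-03 -2.e-04 -1.e+00] xz 0.0001 yaw 4.56 [ 0.052   0.3344  1.6153  0.      1.195  -1.5983]
clock: 30.32
position: [0.575, 0.0995, 0.1551]
ee_rot: [-0.001, 0.678, 0.735, -0.001]
contact_force: [-2.8, 0.3, 2.4]
width: 0.0002
```

View pics/t3.png

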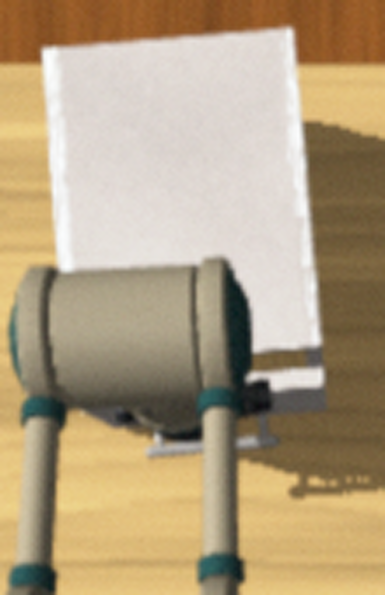

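```bash

python3 -m inch '[[-1,0,2,0,0],[-1,0,2,0,0],[-1,0,2,0,0]]' |sed -n '2p;4p';  python3 -m inch '[[-1,0,1.5,0,0],[-1,0,1.5,0,0]]' |sed -n '2p;4p'
```

```text
position: [0.5814, 0.1, 0.155]
contact_force: [-3.0, 1.2, 1.9]
position: [0.5847, 0.1003, 0.155]
contact_force: [-3.0, 1.6, 1.6]
```

```bash

python3 -m inch '[[-1,0,1,0,0],[-1,0,1,0,0]]' |sed -n '2p;4p';  python3 -m inch '[[-1,0,1,0,0],[-1,0,1,0,0]]' |sed -n '2p;4p'
```

```text
position: [0.587, 0.1005, 0.1549]
contact_force: [-3.9, -0.5, 1.5]
position: [0.5887, 0.1007, 0.1549]
contact_force: [-5.9, 0.6, 4.4]
```

```bash

python3 -m inch '[[-1,0,1,0,0],[-1,0,1,0,0]]' |sed -n '2p;4p'; python3 -m inch '[[-1,0,1.5,0,0],[-1,0,1.5,0,0]]' |sed -n '2p;4p'
```

```text
position: [0.5886, 0.1006, 0.155]
contact_force: [-6.3, -0.4, 4.0]
position: [0.5884, 0.1006, 0.155]
contact_force: [-6.9, -0.7, 4.4]
```

```bash

python3 -m inch '[[-1,0,4,0,0],[-1,0,4,0,0]]' |sed -n '2p;4p'; python3 -m inch '[[-1,0,-6,0,0],[-1,0,-8,0,0],[-1,0,-12,0,0],[-1,0,-16,0,0],[-1,0,-16,-4,0],[-1,0,-16,-10,0],[-1,0,-16,-10,0],[-1,0,-16,-10,0]]'; python3 - <<'E'
from h import *
p=eyes.get_image("wrist");save(p,"w14.png",s=1.5)
p=eyes.get_image("top");save(p,"t4.png",crop=(120,60,330,230),s=3.5)
E
```

```text
position: [0.588, 0.1006, 0.1552]
contact_force: [-12.0, -0.8, 8.2]
clock: 32.28
position: [0.4878, 0.0903, 0.1901]
ee_rot: [-0.004, 0.678, 0.735, -0.007]
contact_force: [0.1, 0.4, 0.1]
width: 0.0001
```

View pics/w14.png

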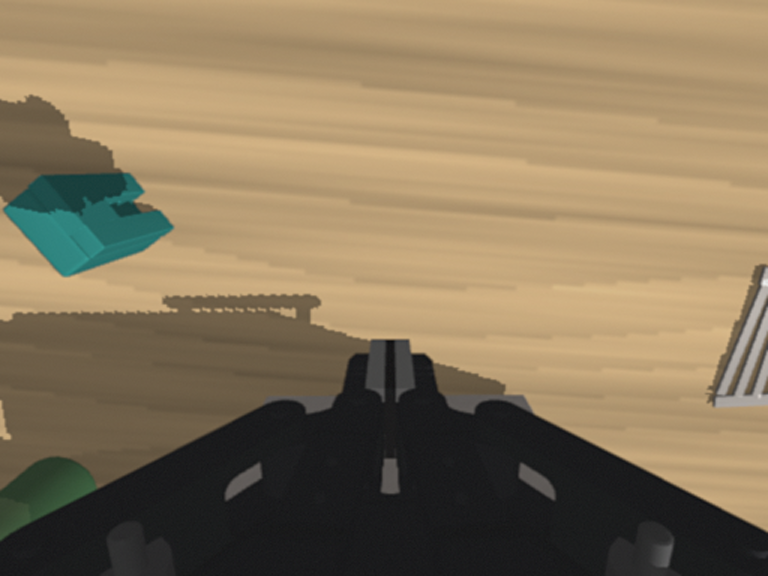

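View pics/t4.png

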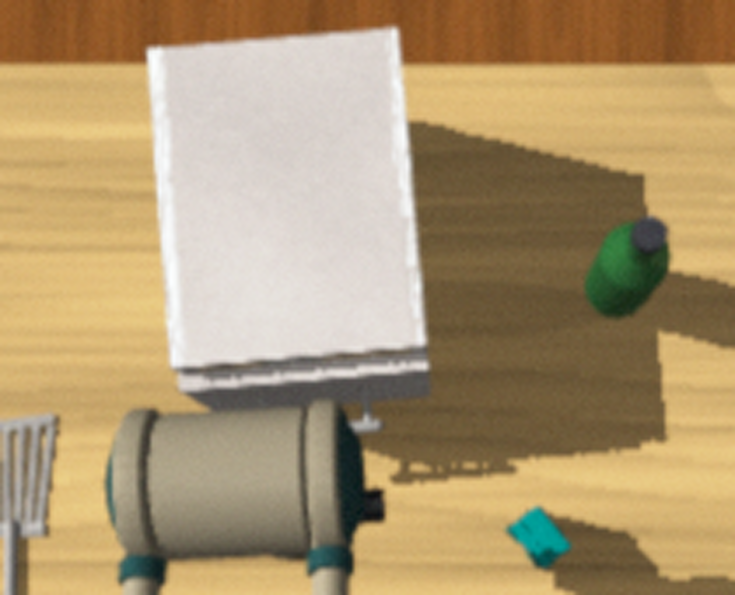

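```bash

python3 -m inch '[[-1,0,-10,-15,0],[-1,0,-12,-20,0],[-1,0,-10,-20,0],[-1,0,0,0,0],[-1,0,0,0,0]]'; python3 - <<'E'
from h import *
p=eyes.get_image("side");save(p,"s4.png",s=1.5)
E
```

```text
clock: 32.8
position: [0.4607, 0.0876, 0.2477]
ee_rot: [0.002, 0.679, 0.734, -0.002]
contact_force: [0.2, -0.0, -0.5]
width: 0.0001
```

View pics/s4.png

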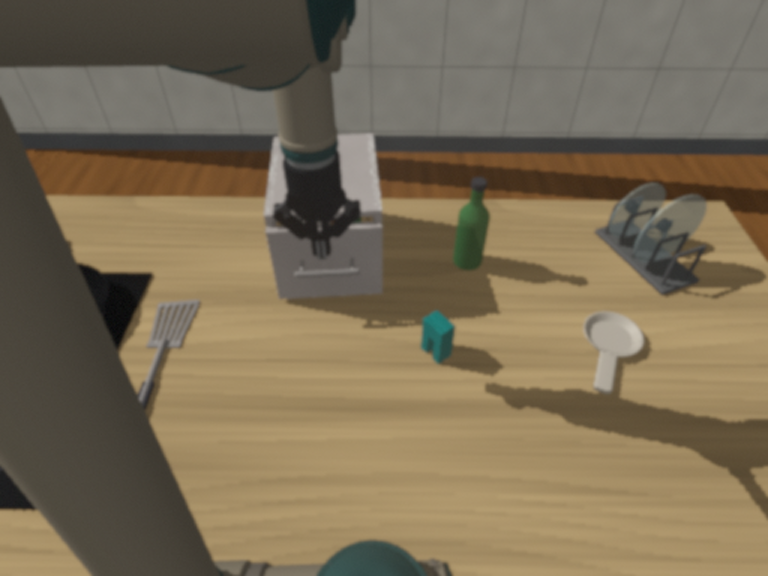

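```bash
python3 -c "
from rig import manip
print(manip.get_state()['clock']);print(manip.sign_off())"
```

```text
32.85
the job is handed in; nothing more can be done
None
```

The white timer is hanging on the hook and the drawer is pushed shut. I handed the job in at 32.9 s with the gripper clear of everything.

- **Hanging:** The hook showed in the wrist pictures, about 15 mm sideways and 3 mm above its intended place. I lowered the timer in small steps until it touched, with about 4 N on the hook at most. That was 1.5 mm above where I had calculated the seat. After I let go and backed away, the wrist picture showed the timer hanging upright.
- **Closing:** The drawer ran shut over about 150 mm with about 3–4 N of push. At the end it did not move under 12 N, so I took that as the stop. The last top and side pictures show the front shut against the cabinet. The teal timer, bottle, spoon rest and fish turner look as they were at the start.
- **Not checked:** I could not see the timer inside once the drawer was shut. The push force stayed even until the stop, with no bump.
- **Disagreements:** The arm slowly tilted as it moved, up to about 4.5°, so I worked that down before gripping; the timer hung about 1.5° off upright in the gripper. Just before lowering, the sideways offset from the pictures and from my pose model differed by about 1 mm, within the 2.5 mm of play.
- **Moves:** For one stretch of the lowering I repeated a typed move through a short shell loop; every other move was typed separately.

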